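# Put the form tablets away in the charging rack

## Task

Swing the orange locking bar of the charging rack up out of the way, then put every tablet from the wooden return tray into the rack slot of its own colour: lower edge fully home in the groove, top straightened back under the two hooks so that it leans on its posts. When all are in, swing the bar down again until it rests in its catches, and leave the mug and the stapler where they are.

Things in the scene. Friction and masses are not known exactly. Their poses are not given: they have to be found in the camera images.
- rack: Fixed grey charging rack, base 200 (x) x 350 (y) x 12 mm; origin under its centre, x away from the robot at yaw 0 (yaw starts within 0.12 rad). Four slots along x at y = -120 (red), -40 (yellow), 40 (green), 120 mm (blue). Two posts per slot at x = +-58 mm; the middle (|x| < 50) is free for fingers. Steel posts at y = +-171 mm: hinge posts at x = 95 and catches at x = -35, 138 mm high.
- bar (a joint): Hinge angle (rad) of the orange locking bar: 0 = closed, in its catches over the seated tablets, one prong (12 x 5 mm, reaching 30 mm below the bar's axis, 2 to 7 mm on the -y side of each slot's middle plane) in front of each tablet's top; grows as it swings up and away from the robot, stop at 1.9. Starts 0 to 0.35. Stiff hinge (about 0.3 N m, 2 to 4 N at the crossbar): stays where it is left.
- bar_hinge (a point): Middle of the locking bar's hinge axis (parallel to the rack's y), 134 mm above the table, at x = +95 mm of the rack. Turns with the bar.
- bar_grip (a point): Middle of the orange crossbar, in its black sleeve (16 mm thick, 44 mm long along the rack's y; the rest of the bar 12 mm thick, 336 mm long), 130 mm from the hinge axis. Closed: at x = -35 mm of the rack, 134 mm high, between the yellow and green slots. Side arms only at y = +-168 mm. Can be pinched from above across the rack's x and led round its arc.
- tray: Wooden return tray (fixed), base 210 (x) x 310 (y) x 12 mm, end walls 52 mm high (inner faces x = +-97 mm); origin under its centre. Four places at y = -112.5, -37.5, 37.5, 112.5 mm: tablets stand on a long edge along x, leaning 14 degrees with the top to +y, between a rib (to 70 mm high) and a parallel wall (to 58 mm), 16 mm apart. Yaw within 0.12 rad. Rack and tray may swap sides.
- tablet_red: Handheld form tablet with red bumper, a rigid flat plate 150 (x, length) x 12 (y, thickness) x 105 mm (z, height as it stands on its long edge), about 0.25 kg; origin at the centre of its lower long edge face, z up along the plate to the upper edge, y normal to the screen. May be absent.
- top_red (a point): Centre of the upper long edge of the red tablet, 105 mm from its origin along its z.
- slot_red (a point): Centre of the red slot's groove floor (red tabs), 12 mm over the table; axes as the rack's. Groove 18 mm wide; front (+y) wall leans 11 degrees out, 62 mm high, lip above; back wall 12 mm, 45 degree chamfer; ends x = +-81. Posts on its -y side lean 10 degrees to -y; their hooks reach to the middle plane, 112 to 120 mm up: slide in with top 8 to 11 degrees to +y, then swing it under them.
- tablet_yellow: Handheld form tablet with yellow bumper, a rigid flat plate 150 (x, length) x 12 (y, thickness) x 105 mm (z, height as it stands on its long edge), about 0.25 kg; origin at the centre of its lower long edge face, z up along the plate to the upper edge, y normal to the screen. May be absent.
- top_yellow (a point): Centre of the upper long edge of the yellow tablet, 105 mm from its origin along its z.
- slot_yellow (a point): Centre of the yellow slot's groove floor (yellow tabs), 12 mm over the table; axes as the rack's. Groove 18 mm wide; front (+y) wall leans 11 degrees out, 62 mm high, lip above; back wall 12 mm, 45 degree chamfer; ends x = +-81. Posts on its -y side lean 10 degrees to -y; their hooks reach to the middle plane, 112 to 120 mm up: slide in with top 8 to 11 degrees to +y, then swing it under them.
- tablet_green: Handheld form tablet with green bumper, a rigid flat plate 150 (x, length) x 12 (y, thickness) x 105 mm (z, height as it stands on its long edge), about 0.25 kg; origin at the centre of its lower long edge face, z up along the plate to the upper edge, y normal to the screen. May be absent.
- top_green (a point): Centre of the upper long edge of the green tablet, 105 mm from its origin along its z.
- slot_green (a point): Centre of the green slot's groove floor (green tabs), 12 mm over the table; axes as the rack's. Groove 18 mm wide; front (+y) wall leans 11 degrees out, 62 mm high, lip above; back wall 12 mm, 45 degree chamfer; ends x = +-81. Posts on its -y side lean 10 degrees to -y; their hooks reach to the middle plane, 112 to 120 mm up: slide in with top 8 to 11 degrees to +y, then swing it under them.
- tablet_blue: Handheld form tablet with blue bumper, a rigid flat plate 150 (x, length) x 12 (y, thickness) x 105 mm (z, height as it stands on its long edge), about 0.25 kg; origin at the centre of its lower long edge face, z up along the plate to the upper edge, y normal to the screen. May be absent.
- top_blue (a point): Centre of the upper long edge of the blue tablet, 105 mm from its origin along its z.
- slot_blue (a point): Centre of the blue slot's groove floor (blue tabs), 12 mm over the table; axes as the rack's. Groove 18 mm wide; front (+y) wall leans 11 degrees out, 62 mm high, lip above; back wall 12 mm, 45 degree chamfer; ends x = +-81. Posts on its -y side lean 10 degrees to -y; their hooks reach to the middle plane, 112 to 120 mm up: slide in with top 8 to 11 degrees to +y, then swing it under them.
- mug: White mug, 80 mm wide, 90 mm high, handle at one side; bystander, origin under its centre.
- stapler: Red and black stapler 50 x 130 x 51 mm; bystander, origin under its centre.
Things that resemble listed ones, but are neither listed nor needed, are in the scene too. There is more than one size of the tablet_red; the one meant has the size given above. Of the things that look like the tablet_blue, the smaller one is meant.

How it is judged (in metres and radians):
On the way, in this order (a step that is already met when the one before it is completed fails the run):
1. the locking bar is swung well up (past about 75 degrees) (value of joint bar above 1.3 rad), for 0.2 s.
2. every tablet present is seated in the slot of its colour, with the bar still up (x of tablet_red in the frame of slot_red between -0.015 and 0.015 m and y of tablet_red in the frame of slot_red between -0.01 and 0.01 m and z of tablet_red in the frame of slot_red below 0.006 m and y of top_red in the frame of slot_red between -0.035 and -0.006 m and z of top_red in the frame of slot_red above 0.098 m and x of tablet_yellow in the frame of slot_yellow between -0.015 and 0.015 m and y of tablet_yellow in the frame of slot_yellow between -0.01 and 0.01 m and z of tablet_yellow in the frame of slot_yellow below 0.006 m and y of top_yellow in the frame of slot_yellow between -0.035 and -0.006 m and z of top_yellow in the frame of slot_yellow above 0.098 m and x of tablet_green in the frame of slot_green between -0.015 and 0.015 m and y of tablet_green in the frame of slot_green between -0.01 and 0.01 m and z of tablet_green in the frame of slot_green below 0.006 m and y of top_green in the frame of slot_green between -0.035 and -0.006 m and z of top_green in the frame of slot_green above 0.098 m and x of tablet_blue in the frame of slot_blue between -0.015 and 0.015 m and y of tablet_blue in the frame of slot_blue between -0.01 and 0.01 m and z of tablet_blue in the frame of slot_blue below 0.006 m and y of top_blue in the frame of slot_blue between -0.035 and -0.006 m and z of top_blue in the frame of slot_blue above 0.098 m and value of joint bar above 0.6 rad), for 0.2 s.
At the end, for the whole second after the job is handed in: Each tablet present rests in its own colour's slot: 15 mm of centre lengthwise, lower edge 10 mm of the groove's middle and 6 mm of its floor, top 6 to 35 mm back of the slot's middle plane (on its posts, under the hooks); bar within 0.06 rad of closed (x of tablet_red in the frame of slot_red between -0.015 and 0.015 m and y of tablet_red in the frame of slot_red between -0.01 and 0.01 m and z of tablet_red in the frame of slot_red below 0.006 m and y of top_red in the frame of slot_red between -0.035 and -0.006 m and z of top_red in the frame of slot_red above 0.098 m and x of tablet_yellow in the frame of slot_yellow between -0.015 and 0.015 m and y of tablet_yellow in the frame of slot_yellow between -0.01 and 0.01 m and z of tablet_yellow in the frame of slot_yellow below 0.006 m and y of top_yellow in the frame of slot_yellow between -0.035 and -0.006 m and z of top_yellow in the frame of slot_yellow above 0.098 m and x of tablet_green in the frame of slot_green between -0.015 and 0.015 m and y of tablet_green in the frame of slot_green between -0.01 and 0.01 m and z of tablet_green in the frame of slot_green below 0.006 m and y of top_green in the frame of slot_green between -0.035 and -0.006 m and z of top_green in the frame of slot_green above 0.098 m and x of tablet_blue in the frame of slot_blue between -0.015 and 0.015 m and y of tablet_blue in the frame of slot_blue between -0.01 and 0.01 m and z of tablet_blue in the frame of slot_blue below 0.006 m and y of top_blue in the frame of slot_blue between -0.035 and -0.006 m and z of top_blue in the frame of slot_blue above 0.098 m and value of joint bar below 0.06 rad and linear speed of each of tablet_red, tablet_yellow, tablet_green, tablet_blue below 0.03 m/s); the robot touches nothing.
It fails at once if the mug is pushed more than 30 mm away (distance of mug from where it was at the start of the episode above 0.03 m).
It fails at once if the stapler is pushed more than 30 mm away (distance of stapler from where it was at the start of the episode above 0.03 m).
Of tablet_red, tablet_yellow, tablet_green, tablet_blue only 3 to 4 are there at a start; the rules pass over those that are not, and their reading is None.
At some moment in a run one of tablet_red, tablet_yellow, tablet_green, tablet_blue may be knocked a few centimetres aside while the robot is not near it.
It also fails if it takes over 210 s, if anything falls off the work surface, if the arm or the gripper's body presses on something with over 40 N, if the wrist force passes 120 N, or if a joint passes its speed limit or range.

## Robot

A 7-joint arm with a two-finger parallel gripper is mounted at the origin on the work surface. World frame = base frame: x ahead of the robot, y to its left, z up, the work surface at z = 0. Lengths are in mm, angles in rad, forces in N, time in s.
With the tool pointing down it reaches from about 400 to 875 mm from the base axis. Payload 4.4 kg.
Tool frame: the origin (TCP) lies midway between the tips of the shut fingers; the grasp point (between the pads) lies bot.pinch_z behind it (bot.pinch_z is the distance from the TCP to the grasp point, in mm); z points along the fingers, y is the line along which they close (so a half turn about z gives the same grasp; the last joint's range is limited). The gripper opens to 85 mm and grips with 20 to 120 N. Pads are 22 mm wide; open, the fingers measure 114 mm over their backs; the gripper's body (76 mm by 85 mm) begins 54 mm behind the grasp point. The pads swing forward as they close: fully open they stand 13 mm farther back than shut.
Start: joints at [-1.259, 0.628, 0.038, 1.517, -0.027, 0.996, -0.02], TCP at [239.747, 604.185, 231.313] pointing down, gripper open.
Joint ranges: [-3.06, 3.06], [-0.37, 2.12], [-1.25, 1.32], [0.18, 2.47], [-1.1, 4.24], [0.23, 1.98], [-2.94, 2.94]. Speed limits (rad/s): [2.57, 2.57, 3.14, 3.14, 3.14, 3.14, 3.14].

## Interface

Orientations are given as a rotation vector (axis times angle).
In Python, from workcell import bot, optics gives the robot as it stands.
- The arm moves only by the tool step_arm, never from a script. Its argument "steps" is a list of rows, each an object of numbers: "gripper": the closure, from 0 (fully open) to 1 (shut); "x", "y", "z": the shift along the tool's x, y, z in m; "ax", "ay", "az": the turn, a rotation vector about the tool's x, y, z in rad. In form: [{"gripper": .., "x": .., "y": .., "z": .., "ax": .., "ay": .., "az": ..}, ...]. A call has 1 to 10 rows; each row shifts and turns the commanded pose from where the row before left it, along the tool's axes as they then stand; what a row does not reach is not made up. A row lasts 1/8 s, in which the tool goes at most 62.5 mm and 10.7 degrees, less where a joint would pass 70% of its speed; a pose out of reach is approached as far as the arm can. A call with a gripper value outside its range is refused whole. The fingers move at their own pace and stop on an object; "squeeze" is the grip in N (left out, the last holds). Time passes only in rows, so rows that do not move let the fingers close. It gives the time, the measured TCP pose, the force, the opening and the grip force at its end, in the units of the state.
- bot.sense(): the state, without advancing time (a new reading comes with each control period).
- optics.capture(name): name is "scene" or "top" or "wrist"; returns a dict with "pixels" (400x640x3 uint8, blue, green, red), "camera_matrix" (3x3 intrinsics, pixels), "R" (3x3) and "t" (3): a world point X has camera coordinates R X + t. Camera axes: x right, y down, z forward; pixel columns grow to the right and rows downward; lengths in mm; the calibration is good to about 2 mm. A picture is of the moment at which its call begins. There is no depth.
- bot.job_done(): hands the job in; it is judged then, once.
The state is a dict: "time_s": time; "joints": joint angles; "qd": joint speeds; "joint_efforts": joint torques, N m; "position": TCP position; "tool_rot": TCP orientation; "force": force on the tool from outside, world axes, zero at the start; "torque": the same for the moment, N m; "finger_gap": finger opening in mm; "finger_force": force on a finger pad.
Only numpy, scipy, OpenCV 4.12 (cv2) and the standard library are available. Lean on these libraries where they do the work, as an engineer would, in place of code of your own. Each camera call takes 0.05 s, during which the arm holds its last target. There are 200 camera calls.

## Working session

There is one attempt and no reset: what is moved stays moved. The work goes in short steps, Python scripts to look and compute and a tool call to move; the robot and the scene stay as the last step left them, time stands still between calls to the robot, and variables do not carry over. Pictures are saved under pics/ and viewed, at most 14 in all, crops included, and the job is handed in when it is done.

Besides the shell and the picture viewer there is one more tool, called after "Call:" by a JSON object that holds its "method" and its "body". step_arm: Moves the arm, as the interface text tells. Its arguments: {"type":"object","properties":{"steps":{"type":"array","items":{"type":"object","properties":{"gripper":{"type":"number"},"x":{"type":"number"},"y":{"type":"number"},"z":{"type":"number"},"ax":{"type":"number"},"ay":{"type":"number"},"az":{"type":"number"}}}},"squeeze":{"type":"number"}},"required":["steps"]}

```bash
ls; mkdir -p pics; cat > h.py <<'E'
import numpy as np, cv2, pickle
from workcell import bot, optics
from scipy.spatial.transform import Rotation as Ro
def cap(n,save=None):
    c=optics.capture(n); 
    if save: cv2.imwrite(f'pics/{save}.png',c['pixels'])
    return c
def ray(c,u,v):
    K,R,t=map(np.array,(c['camera_matrix'],c['R'],c['t']))
    return -R.T@t, R.T@np.linalg.inv(K)@np.array([u,v,1.])
def onz(c,u,v,z):
    o,d=ray(c,u,v); return o+d*(z-o[2])/d[2]
def proj(c,X):
    K,R,t=map(np.array,(c['camera_matrix'],c['R'],c['t']))
    p=K@(R@np.array(X,float)+t); return p[:2]/p[2]
E
python3 - <<'E'
from h import *
for n in ('scene','top'):
    c=cap(n,n+'1'); pickle.dump(c,open(n+'.pkl','wb')); print(n, (-np.array(c['R']).T@np.array(c['t'])).round(0), c['camera_matrix'][0][0])
s=bot.sense(); print(s, bot.pinch_z)
a,b=cv2.imread('pics/scene1.png'),cv2.imread('pics/top1.png')
E
```

```text
pics
scene [1151. -351. 1278.] 441.9400278121065
top [ 477.  -86. 1472.] 456.5832528025449
{'time_s': 0.1, 'joints': array([-1.25879844,  0.62923836,  0.03842118,  1.51823296, -0.02697571,
        0.99629708, -0.02000037]), 'qd': array([ 8.86016658e-04, -1.16102361e-03, -5.60241068e-04, -2.47679504e-03,
       -6.83587205e-06,  2.63285730e-03, -2.73791137e-04]), 'joint_efforts': array([ 2.89907090e-03, -5.64524531e+01,  1.23051547e+00, -1.93972582e+01,
        1.13314801e-02,  5.50925164e-03, -1.15274979e-06]), 'position': array([239.53423767, 603.67516721, 230.5017234 ]), 'tool_rot': array([-5.89815378e-01, -3.08543225e+00,  2.56465287e-03]), 'force': array([ 0.11558563, -0.21941911, -0.56307133]), 'torque': array([-0.03865893,  0.07288721, -0.03500013]), 'finger_force': 0.0, 'finger_gap': 85.33368019109365} 18.700000000000003
```

View pics/scene1.png

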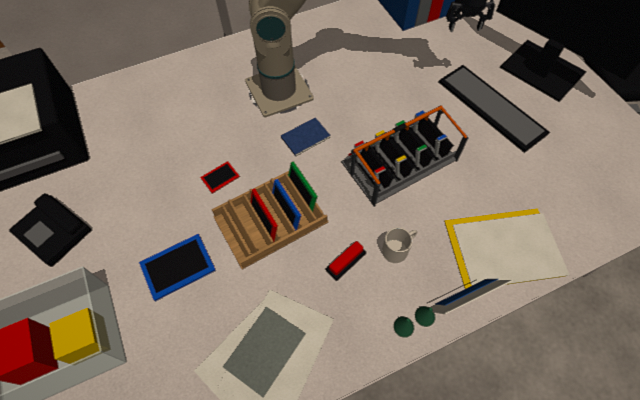

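View pics/top1.png

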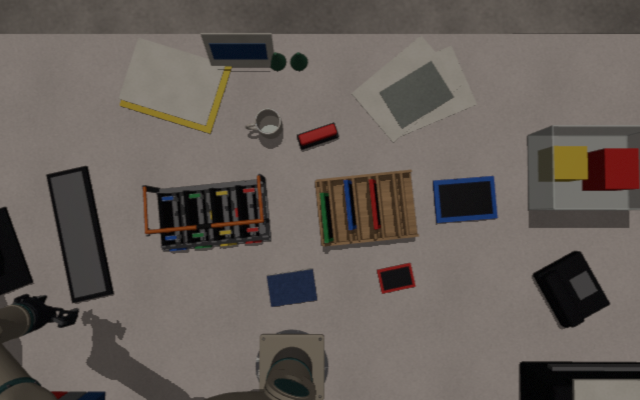

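The scene and top views show the rack on the left (top view 150–270, 180–250) and the tray at 318–415, 172–247. The tray holds green (325,217), blue (349,205) and red (374,205), and there is no yellow. The loose blue (465,200) and red (396,278) tablets have the wrong size; the navy item (292,288) also lies outside the tray.

```bash
python3 - <<'E'
from h import *
a=cv2.imread('pics/top1.png')[165:255,135:425]
cv2.imwrite('pics/topz.png',cv2.resize(a,None,fx=2.75,fy=2.75,interpolation=cv2.INTER_CUBIC))
b=cv2.imread('pics/scene1.png')[90:275,200:480]
cv2.imwrite('pics/scz.png',cv2.resize(b,None,fx=2.8,fy=2.8,interpolation=cv2.INTER_CUBIC))
c=pickle.load(open('top.pkl','rb'))
for z in (0,12,134):
  print(z,[onz(c,u,v,z).round(0)[:2] for u,v in ((160,250),(270,240),(318,245),(415,242))])
E
```

```text
0 [array([367., 424.]), array([399.,  70.]), array([383., -84.]), array([ 393., -396.])]
12 [array([368., 420.]), array([400.,  69.]), array([384., -84.]), array([ 394., -394.])]
134 [array([377., 378.]), array([406.,  56.]), array([392., -84.]), array([ 401., -368.])]
```

View pics/topz.png

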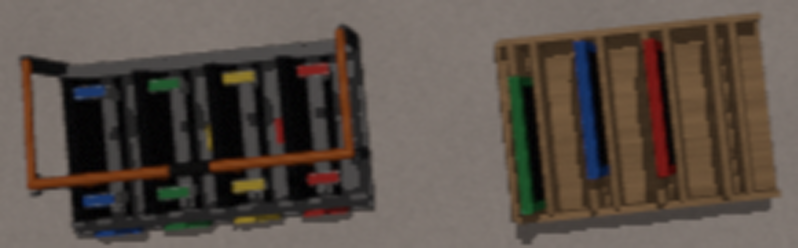

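View pics/scz.png

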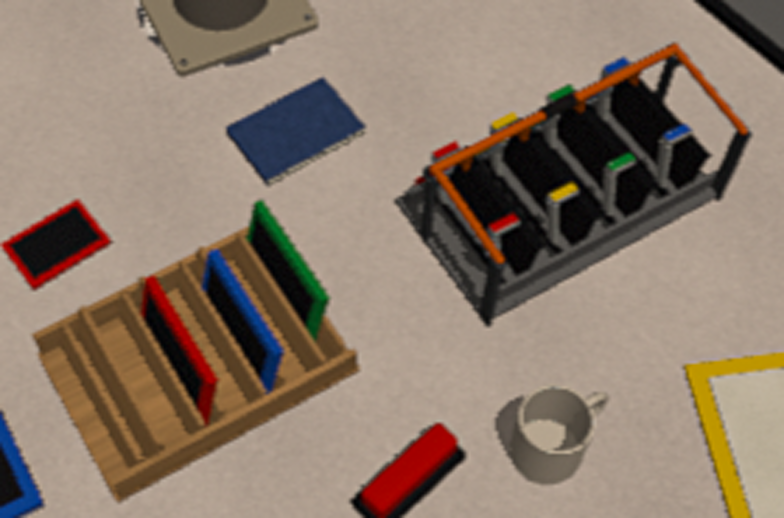

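The enlarged crops show the bar nearly closed, with its sleeve at top-crop (190,168), and the yellow slot has no tablet anywhere. The tray tablets' upper edges run (515,78)-(530,212) green, (580,42)-(598,178) blue and (650,40)-(668,176) red.

```bash
cat >> h.py <<'E'
def tri(c1,p1,c2,p2):
    o1,d1=ray(c1,*p1); o2,d2=ray(c2,*p2); d1/=np.linalg.norm(d1); d2/=np.linalg.norm(d2)
    s=np.linalg.lstsq(np.c_[d1,-d2],o2-o1,rcond=None)[0]; a=o1+d1*s[0]; b=o2+d2*s[1]
    return (a+b)/2, np.linalg.norm(a-b)
E
python3 - <<'E'
from h import *
T=pickle.load(open('top.pkl','rb'));S=pickle.load(open('scene.pkl','rb'))
t=lambda p:(p[0]/2.75+135,p[1]/2.75+165); s=lambda p:(p[0]/2.8+200,p[1]/2.8+90)
P={}
for n,a,b in [('barB',(33,184),(676,49)),('barR',(350,154),(434,172)),('sleeve',(190,168),(560,107)),('hB',(25,62),(745,130)),('hR',(342,32),(500,260)),
 ('g0',(520,212),(262,205)),('g1',(515,78),(323,297)),('b0',(595,178),(212,255)),('b1',(580,42),(278,350)),('r0',(663,176),(150,282)),('r1',(650,42),(213,378))]:
    p,e=tri(T,t(a),S,s(b)); print(n,p.round(0),e.round(1)); 
hb=onz(T,*t((25,62)),137)
hr=onz(T,*t((342,32)),137)
print(hb,hr,np.linalg.norm(hb-hr), np.arctan2(-(hb-hr)[0],(hb-hr)[1]))
for n,q in (('tray++',(498,45)),('tray+-',(757,20)),('tray-+',(515,215)),('tray--',(776,190))):
    print(n,onz(T,*t(q),52).round(0))
E
```

```text
barB [431. 415. 143.] 4.8
barR [462.  80. 136.] 2.9
sleeve [448. 249. 143.] 4.0
hB [561. 429. 133.] 3.5
hR [593.  91. 133.] 6.2
g0 [ 398. -103.   99.] 0.8
g1 [544. -96. 114.] 3.3
b0 [ 436. -183.  101.] 4.0
b1 [ 583. -166.  116.] 3.6
r0 [ 438. -257.   99.] 3.4
r1 [ 584. -241.  115.] 5.2
[559.49020798 425.57105001 137.        ] [591.68197699  87.57976849 137.        ] 339.52086294609046 0.09495793155175183
tray++ [584. -78.  52.]
tray+- [ 613. -372.   52.]
tray-+ [392. -98.  52.]
tray-- [ 420. -392.   52.]
```

```bash
cat >> h.py <<'E'
import json
YAW=.095; RK=np.array([576,257,0.])-95*np.array([np.cos(YAW),np.sin(YAW),0])
def Rz(a): return Ro.from_euler('z',a).as_matrix()
def rack(x,y,z): return RK+Rz(YAW)@np.array([x,y,z],float)
def tool(yaw,tilt=0):
    """tool z down, tool y along world angle yaw(rad); tilt about tool x so the tool's back leans to +(tool y)"""
    y=np.array([np.cos(yaw),np.sin(yaw),0]); z=np.array([0,0,-1.]); R=np.c_[np.cross(y,z),y,z]
    return R@Ro.from_rotvec([tilt,0,0]).as_matrix()
def plan(p,R=None,n=None,vmax=50,P0=None):
    s=bot.sense(); p0=s['position']; R0=Ro.from_rotvec(s['tool_rot']).as_matrix()
    if R is None: R=R0
    dr=Ro.from_matrix(R0.T@R).as_rotvec(); dp=np.array(p)-p0
    n=n or int(max(1,np.ceil(np.linalg.norm(dp)/vmax),np.ceil(np.linalg.norm(dr)/.17)))
    Rc=R0;rows=[]
    for i in range(n):
        d=Rc.T@dp/n/1000; rows.append(dict(zip(['x','y','z','ax','ay','az'],[round(float(v),4) for v in d]+[round(float(v),3) for v in dr/n]))); Rc=Rc@Ro.from_rotvec(dr/n).as_matrix()
    for r in rows: print(json.dumps({k:v for k,v in r.items() if abs(v)>1e-4}))
def st():
    s=bot.sense(); R=Ro.from_rotvec(s['tool_rot']).as_matrix()
    print(round(s['time_s'],2),s['position'].round(1),'ty',R[:,1].round(3),'tz',R[:,2].round(3),'F',s['force'].round(1),'gap',s['finger_gap'].round(1),'ff',round(float(s['finger_force']),1),'q',s['joints'].round(2))
E
python3 - <<'E'
from h import *
print(RK,rack(-35,-8,0)); plan(rack(-35,-8,215),tool(YAW))
E
```

```text
[481.42836519 247.98856898   0.        ] [447.34504129 236.70464094   0.        ]
{"x": -0.0365, "y": -0.0294, "z": 0.0018, "az": 0.122}
{"x": -0.0398, "y": -0.0247, "z": 0.0018, "az": 0.122}
{"x": -0.0425, "y": -0.0197, "z": 0.0018, "az": 0.122}
{"x": -0.0446, "y": -0.0144, "z": 0.0017, "az": 0.122}
{"x": -0.046, "y": -0.0088, "z": 0.0017, "az": 0.122}
{"x": -0.0468, "y": -0.0032, "z": 0.0017, "az": 0.122}
{"x": -0.0468, "y": 0.0025, "z": 0.0017, "az": 0.122}
{"x": -0.0461, "y": 0.0082, "z": 0.0017, "az": 0.122}
{"x": -0.0448, "y": 0.0138, "z": 0.0017, "az": 0.122}
```

Call:
{"method": "step_arm", "body": {"steps": [{"x": -0.0365,"y": -0.0294,"z": 0.0018,"az": 0.122},{"x": -0.0398,"y": -0.0247,"z": 0.0018,"az": 0.122},{"x": -0.0425,"y": -0.0197,"z": 0.0018,"az": 0.122},{"x": -0.0446,"y": -0.0144,"z": 0.0017,"az": 0.122},{"x": -0.046,"y": -0.0088,"z": 0.0017,"az": 0.122},{"x": -0.0468,"y": -0.0032,"z": 0.0017,"az": 0.122},{"x": -0.0468,"y": 0.0025,"z": 0.0017,"az": 0.122},{"x": -0.0461,"y": 0.0082,"z": 0.0017,"az": 0.122},{"x": -0.0448,"y": 0.0138,"z": 0.0017,"az": 0.122},{"gripper": 0.5}]}}

```text
$.steps[0]: bad value
```

```bash
python3 - <<'E'
from h import *
c=cap('wrist','w1'); pickle.dump(c,open('w1.pkl','wb')); st(); print(proj(c,rack(-35,0,140)),proj(c,rack(-35,0,134)))
print((-np.array(c['R']).T@np.array(c['t'])).round(0))
plan([bot.sense()['position'][0],bot.sense()['position'][1],132],tool(YAW))
E
```

```text
Traceback (most recent call last):
  File "h.py", line 39, in st
    print(round(s['time_s'],2),s['position'].round(1),'ty',R[:,1].round(3),'tz',R[:,2].round(3),'F',s['force'].round(1),'gap',s['finger_gap'].round(1),'ff',round(float(s['finger_force']),1),'q',s['joints'].round(2))
                                                                                                                              ^^^^^^^^^^^^^^^^^^^^^
AttributeError: 'float' object has no attribute 'round'
```

View pics/w1.png

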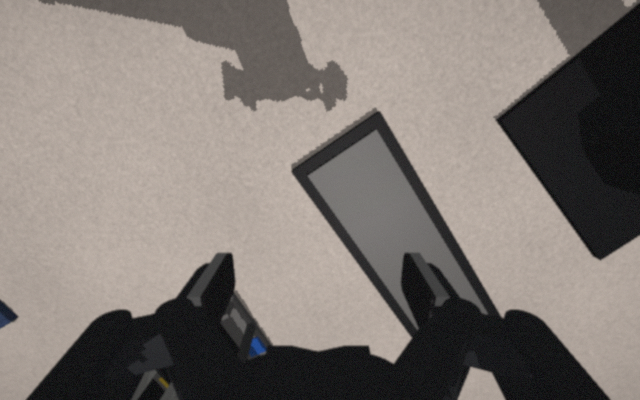

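The move was refused, so the wrist picture only shows the keyboard and the fingers from the start pose. Rows probably need all their fields.

Call:
{"method": "step_arm", "body": {"steps": [{"gripper": 0.5,"x": -0.0365,"y": -0.0294,"z": 0.0018,"ax": 0,"ay": 0,"az": 0.122},{"gripper": 0.5,"x": -0.0398,"y": -0.0247,"z": 0.0018,"ax": 0,"ay": 0,"az": 0.122},{"gripper": 0.5,"x": -0.0425,"y": -0.0197,"z": 0.0018,"ax": 0,"ay": 0,"az": 0.122},{"gripper": 0.5,"x": -0.0446,"y": -0.0144,"z": 0.0017,"ax": 0,"ay": 0,"az": 0.122},{"gripper": 0.5,"x": -0.046,"y": -0.0088,"z": 0.0017,"ax": 0,"ay": 0,"az": 0.122},{"gripper": 0.5,"x": -0.0468,"y": -0.0032,"z": 0.0017,"ax": 0,"ay": 0,"az": 0.122},{"gripper": 0.5,"x": -0.0468,"y": 0.0025,"z": 0.0017,"ax": 0,"ay": 0,"az": 0.122},{"gripper": 0.5,"x": -0.0461,"y": 0.0082,"z": 0.0017,"ax": 0,"ay": 0,"az": 0.122},{"gripper": 0.5,"x": -0.0448,"y": 0.0138,"z": 0.0017,"ax": 0,"ay": 0,"az": 0.122},{"gripper": 0.5,"x": 0,"y": 0,"z": 0,"ax": 0,"ay": 0,"az": 0}]}}

```text
time_s: 1.4
position: [449.3, 233.0, 215.8]
tool_rot: [2.121, 2.315, -0.001]
force: [-0.4, 0.4, 1.0]
finger_gap: 42.7
finger_force: 0.0
```

```bash
sed -i "s/s\['finger_gap'\].round(1)/round(float(s['finger_gap']),1)/; s/print(json.dumps.*/print(json.dumps({'gripper':G,**r}),end=',')/; s/n=None,vmax=50,P0=None/n=None,vmax=50,G=0.5/" h.py
python3 - <<'E'
from h import *
c=cap('wrist','w2'); pickle.dump(c,open('w2.pkl','wb')); st(); print(proj(c,rack(-35,0,140)),proj(c,rack(-35,0,134)))
print((-np.array(c['R']).T@np.array(c['t'])).round(0))
p=bot.sense()['position']
plan([p[0],p[1],132],tool(YAW))
E
```

```text
1.45 [448.1 235.6 215.6] ty [ 0.996  0.092 -0.   ] tz [-0.    -0.001 -1.   ] F [ 0.9  1.3 -0.1] gap 42.5 ff 0.0 q [-0.78  0.47  0.35  1.94 -0.22  0.78 -0.22]
[315.22071805 193.98106741] [315.27595726 191.72647465]
[442. 313. 357.]
{"gripper": 0.5, "x": 0.0, "y": 0.0, "z": 0.0418, "ax": -0.0, "ay": 0.0, "az": -0.002},{"gripper": 0.5, "x": 0.0, "y": 0.0, "z": 0.0418, "ax": -0.0, "ay": 0.0, "az": -0.002},
```

View pics/w2.png

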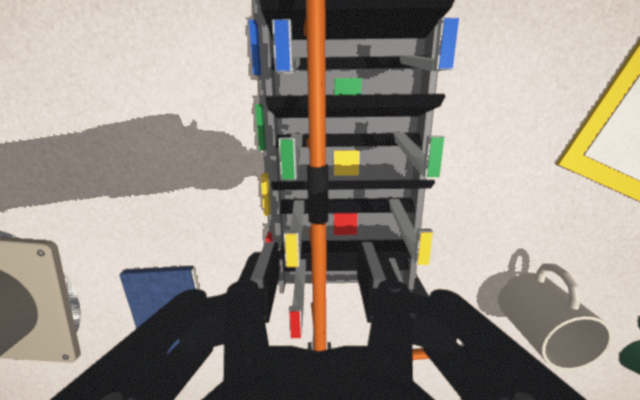

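The wrist view shows the sleeve centre at (318,194), within 3 px of the prediction. The finger path at rows ~190–217 runs clear between the green (288,158) and yellow (291,250) hooks.

Call:
{"method": "step_arm", "body": {"steps": [{"gripper": 0.5,"x": 0,"y": 0.001,"z": 0.045,"ax": 0,"ay": 0,"az": 0},{"gripper": 0.5,"x": 0,"y": 0,"z": 0.044,"ax": 0,"ay": 0,"az": 0},{"gripper": 0.5,"x": 0,"y": 0,"z": 0,"ax": 0,"ay": 0,"az": 0},{"gripper": 1,"x": 0,"y": 0,"z": 0,"ax": 0,"ay": 0,"az": 0},{"gripper": 1,"x": 0,"y": 0,"z": 0,"ax": 0,"ay": 0,"az": 0},{"gripper": 1,"x": 0,"y": 0,"z": 0,"ax": 0,"ay": 0,"az": 0},{"gripper": 1,"x": 0,"y": 0,"z": 0,"ax": 0,"ay": 0,"az": 0}], "squeeze": 30}}

```text
time_s: 2.33
position: [449.0, 238.2, 127.6]
tool_rot: [2.113, 2.325, 0.004]
force: [-1.0, 2.6, 2.0]
finger_gap: 14.9
finger_force: 29.6
```

```bash
python3 - <<'E'
from h import *
st()
# arc: bar radius 130, start angle a0 -> 1.75; tool y=+rack x ; tool z=down
a0=.06
A=np.linspace(a0,1.8,21)
for i in range(20):
    d=[-130*(np.cos(A[i+1])-np.cos(A[i])),130*(np.sin(A[i+1])-np.sin(A[i]))]
    print(json.dumps({"gripper":1,"x":0,"y":round(d[0]/1000,4),"z":round(-d[1]/1000,4),"ax":0,"ay":0,"az":0}),end=',')
E
```

```text
2.33 [449.  238.2 127.6] ty [0.995 0.095 0.002] tz [ 0.002  0.002 -1.   ] F [-1.   2.6  2. ] gap 14.9 ff 29.6 q [-0.73  0.6   0.28  2.02 -0.3   0.56 -0.15]
{"gripper": 1, "x": 0, "y": 0.0012, "z": -0.0112, "ax": 0, "ay": 0, "az": 0},{"gripper": 1, "x": 0, "y": 0.0021, "z": -0.0111, "ax": 0, "ay": 0, "az": 0},{"gripper": 1, "x": 0, "y": 0.0031, "z": -0.0109, "ax": 0, "ay": 0, "az": 0},{"gripper": 1, "x": 0, "y": 0.004, "z": -0.0106, "ax": 0, "ay": 0, "az": 0},{"gripper": 1, "x": 0, "y": 0.0049, "z": -0.0102, "ax": 0, "ay": 0, "az": 0},{"gripper": 1, "x": 0, "y": 0.0058, "z": -0.0097, "ax": 0, "ay": 0, "az": 0},{"gripper": 1, "x": 0, "y": 0.0066, "z": -0.0092, "ax": 0, "ay": 0, "az": 0},{"gripper": 1, "x": 0, "y": 0.0074, "z": -0.0086, "ax": 0, "ay": 0, "az": 0},{"gripper": 1, "x": 0, "y": 0.0081, "z": -0.0079, "ax": 0, "ay": 0, "az": 0},{"gripper": 1, "x": 0, "y": 0.0088, "z": -0.0071, "ax": 0, "ay": 0, "az": 0},{"gripper": 1, "x": 0, "y": 0.0093, "z": -0.0064, "ax": 0, "ay": 0, "az": 0},{"gripper": 1, "x": 0, "y": 0.0099, "z": -0.0055, "ax": 0, "ay": 0, "az": 0},{"gripper": 1, "x": 0, "y": 0.0103, "z": -0.0046, "ax": 0, "ay": 0, "az": 0},{"gripper": 1, "x": 0, "y": 0.0107, "z": -0.0037, "ax": 0, "ay": 0, "az": 0},{"gripper": 1, "x": 0, "y": 0.011, "z": -0.0028, "ax": 0, "ay": 0, "az": 0},{"gripper": 1, "x": 0, "y": 0.0112, "z": -0.0018, "ax": 0, "ay": 0, "az": 0},{"gripper": 1, "x": 0, "y": 0.0113, "z": -0.0009, "ax": 0, "ay": 0, "az": 0},{"gripper": 1, "x": 0, "y": 0.0113, "z": 0.0001, "ax": 0, "ay": 0, "az": 0},{"gripper": 1, "x": 0, "y": 0.0113, "z": 0.0011, "ax": 0, "ay": 0, "az": 0},{"gripper": 1, "x": 0, "y": 0.0111, "z": 0.0021, "ax": 0, "ay": 0, "az": 0},
```

Call:
{"method": "step_arm", "body": {"steps": [{"gripper": 1,"x": 0,"y": 0.0012,"z": -0.0112,"ax": 0,"ay": 0,"az": 0},{"gripper": 1,"x": 0,"y": 0.0021,"z": -0.0111,"ax": 0,"ay": 0,"az": 0},{"gripper": 1,"x": 0,"y": 0.0031,"z": -0.0109,"ax": 0,"ay": 0,"az": 0},{"gripper": 1,"x": 0,"y": 0.004,"z": -0.0106,"ax": 0,"ay": 0,"az": 0},{"gripper": 1,"x": 0,"y": 0.0049,"z": -0.0102,"ax": 0,"ay": 0,"az": 0},{"gripper": 1,"x": 0,"y": 0.0058,"z": -0.0097,"ax": 0,"ay": 0,"az": 0},{"gripper": 1,"x": 0,"y": 0.0066,"z": -0.0092,"ax": 0,"ay": 0,"az": 0},{"gripper": 1,"x": 0,"y": 0.0074,"z": -0.0086,"ax": 0,"ay": 0,"az": 0},{"gripper": 1,"x": 0,"y": 0.0081,"z": -0.0079,"ax": 0,"ay": 0,"az": 0},{"gripper": 1,"x": 0,"y": 0.0088,"z": -0.0071,"ax": 0,"ay": 0,"az": 0}]}}

```text
time_s: 3.58
position: [496.2, 242.9, 222.9]
tool_rot: [-2.108, -2.321, 0.01]
force: [-6.8, 3.8, 0.4]
finger_gap: 14.6
finger_force: 29.5
```

Call:
{"method": "step_arm", "body": {"steps": [{"gripper": 1,"x": 0,"y": 0.0093,"z": -0.0064,"ax": 0,"ay": 0,"az": 0},{"gripper": 1,"x": 0,"y": 0.0099,"z": -0.0055,"ax": 0,"ay": 0,"az": 0},{"gripper": 1,"x": 0,"y": 0.0103,"z": -0.0046,"ax": 0,"ay": 0,"az": 0},{"gripper": 1,"x": 0,"y": 0.0107,"z": -0.0037,"ax": 0,"ay": 0,"az": 0},{"gripper": 1,"x": 0,"y": 0.011,"z": -0.0028,"ax": 0,"ay": 0,"az": 0},{"gripper": 1,"x": 0,"y": 0.0112,"z": -0.0018,"ax": 0,"ay": 0,"az": 0},{"gripper": 1,"x": 0,"y": 0.0113,"z": -0.0009,"ax": 0,"ay": 0,"az": 0},{"gripper": 1,"x": 0,"y": 0.0113,"z": 0,"ax": 0,"ay": 0,"az": 0},{"gripper": 1,"x": 0,"y": 0.0113,"z": 0.001,"ax": 0,"ay": 0,"az": 0},{"gripper": 1,"x": 0,"y": 0.0111,"z": 0.002,"ax": 0,"ay": 0,"az": 0}]}}

```text
time_s: 4.82
position: [605.5, 253.5, 247.2]
tool_rot: [-2.11, -2.322, 0.002]
force: [-4.9, 3.1, 4.1]
finger_gap: 14.9
finger_force: 31.4
```

```bash
python3 - <<'E'
from h import *
st(); c=cap('scene'); cv2.imwrite('pics/s2.png',cv2.resize(c['pixels'][20:240,200:500],None,fx=2.5,fy=2.5))
E
```

```text
4.83 [605.5 253.5 247.2] ty [ 0.995  0.096 -0.003] tz [-0.004  0.002 -1.   ] F [-4.9  3.1  4.1] gap 14.9 ff 31.4 q [-0.63  0.65  0.35  1.48 -0.24  1.06 -0.14]
```

View pics/s2.png

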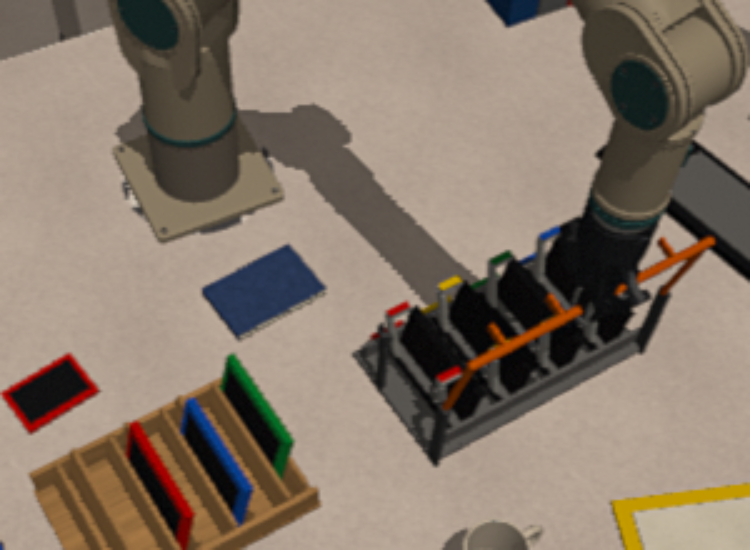

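The bar stands well up at ~1.8 rad, and the tablets in the tray are untouched. I'll release it and go over the tray.

Call:
{"method": "step_arm", "body": {"steps": [{"gripper": 0.4,"x": 0,"y": 0,"z": 0,"ax": 0,"ay": 0,"az": 0},{"gripper": 0.4,"x": 0,"y": 0,"z": 0,"ax": 0,"ay": 0,"az": 0},{"gripper": 0.4,"x": 0,"y": 0,"z": 0,"ax": 0,"ay": 0,"az": 0},{"gripper": 0.4,"x": 0,"y": 0,"z": -0.04,"ax": 0,"ay": 0,"az": 0},{"gripper": 0.4,"x": 0,"y": 0,"z": -0.05,"ax": 0,"ay": 0,"az": 0}]}}

```text
time_s: 5.5
position: [606.4, 251.7, 335.9]
tool_rot: [-2.114, -2.323, 0.005]
force: [1.1, 0.8, -0.5]
finger_gap: 51.4
finger_force: 0.0
```

```bash
python3 - <<'E'
from h import *
st(); plan([455,-180,330],tool(YAW-np.pi/2),G=.4,vmax=55)
E
```

```text
5.5 [606.4 251.7 335.9] ty [ 0.996  0.094 -0.003] tz [-0.003 -0.002 -1.   ] F [ 1.1  0.8 -0.5] gap 51.4 ff 0.0 q [-0.64  0.58  0.37  1.35 -0.21  1.25 -0.17]
{"gripper": 0.4, "x": -0.0416, "y": -0.0191, "z": 0.0007, "ax": -0.0, "ay": 0.0, "az": 0.157},{"gripper": 0.4, "x": -0.044, "y": -0.0124, "z": 0.0007, "ax": -0.0, "ay": 0.0, "az": 0.157},{"gripper": 0.4, "x": -0.0454, "y": -0.0054, "z": 0.0007, "ax": -0.0, "ay": 0.0, "az": 0.157},{"gripper": 0.4, "x": -0.0457, "y": 0.0018, "z": 0.0007, "ax": -0.0, "ay": 0.0, "az": 0.157},{"gripper": 0.4, "x": -0.0449, "y": 0.0089, "z": 0.0006, "ax": -0.0, "ay": 0.0, "az": 0.157},{"gripper": 0.4, "x": -0.0429, "y": 0.0158, "z": 0.0006, "ax": -0.0, "ay": 0.0, "az": 0.157},{"gripper": 0.4, "x": -0.0399, "y": 0.0224, "z": 0.0006, "ax": -0.0, "ay": 0.0, "az": 0.157},{"gripper": 0.4, "x": -0.0359, "y": 0.0283, "z": 0.0006, "ax": -0.0, "ay": 0.0, "az": 0.157},{"gripper": 0.4, "x": -0.0311, "y": 0.0336, "z": 0.0006, "ax": -0.0, "ay": 0.0, "az": 0.157},{"gripper": 0.4, "x": -0.0254, "y": 0.038, "z": 0.0006, "ax": -0.0, "ay": 0.0, "az": 0.157},
```

Call:
{"method": "step_arm", "body": {"steps": [{"gripper": 0.4,"x": -0.0416,"y": -0.0191,"z": 0.0007,"ax": 0,"ay": 0,"az": 0.157},{"gripper": 0.4,"x": -0.044,"y": -0.0124,"z": 0.0007,"ax": 0,"ay": 0,"az": 0.157},{"gripper": 0.4,"x": -0.0454,"y": -0.0054,"z": 0.0007,"ax": 0,"ay": 0,"az": 0.157},{"gripper": 0.4,"x": -0.0457,"y": 0.0018,"z": 0.0007,"ax": 0,"ay": 0,"az": 0.157},{"gripper": 0.4,"x": -0.0449,"y": 0.0089,"z": 0.0006,"ax": 0,"ay": 0,"az": 0.157},{"gripper": 0.4,"x": -0.0429,"y": 0.0158,"z": 0.0006,"ax": 0,"ay": 0,"az": 0.157},{"gripper": 0.4,"x": -0.0399,"y": 0.0224,"z": 0.0006,"ax": 0,"ay": 0,"az": 0.157},{"gripper": 0.4,"x": -0.0359,"y": 0.0283,"z": 0.0006,"ax": 0,"ay": 0,"az": 0.157},{"gripper": 0.4,"x": -0.0311,"y": 0.0336,"z": 0.0006,"ax": 0,"ay": 0,"az": 0.157},{"gripper": 0.4,"x": -0.0254,"y": 0.038,"z": 0.0006,"ax": 0,"ay": 0,"az": 0.157}]}}

```text
time_s: 6.75
position: [455.2, -180.8, 329.8]
tool_rot: [3.138, 0.142, 0.001]
force: [0.8, 0.4, -0.7]
finger_gap: 51.0
finger_force: 0.0
```

```bash
python3 - <<'E'
from h import *
st(); c=cap('wrist','w3'); pickle.dump(c,open('w3.pkl','wb'))
im=c['pixels']; hsv=cv2.cvtColor(im,cv2.COLOR_BGR2HSV)
for n,lo,hi in (('red',(0,150,60),(6,255,255)),('green',(50,120,40),(80,255,255)),('blue',(100,150,60),(125,255,255))):
    m=cv2.inRange(hsv,lo,hi)
    if n=='red': m|=cv2.inRange(hsv,(174,150,60),(180,255,255))
    cs,_=cv2.findContours(m,cv2.RETR_EXTERNAL,cv2.CHAIN_APPROX_NONE)
    for k in sorted(cs,key=cv2.contourArea)[-2:]: print(n,cv2.contourArea(k),cv2.boundingRect(k),cv2.boxPoints(cv2.minAreaRect(k)).round(0).tolist())
for n,p in (('r',[(438,-257,115),(584,-241,115)]),('b',[(436,-183,115),(583,-166,115)]),('g',[(398,-103,115),(544,-96,115)])):print(n,[proj(c,q).round(0) for q in p])
E
```

```text
6.75 [ 455.2 -180.8  329.8] ty [ 0.09  -0.996  0.   ] tz [ 0.001  0.    -1.   ] F [ 0.8  0.4 -0.7] gap 51.0 ff 0.0 q [-0.29  0.39  0.87  1.83 -0.33  1.08 -0.78]
red 495.5 (361, 236, 62, 43) [[360.0, 241.0], [422.0, 235.0], [425.0, 273.0], [364.0, 278.0]]
red 1353.0 (370, 58, 18, 130) [[367.0, 187.0], [375.0, 57.0], [388.0, 58.0], [380.0, 187.0]]
green 106.0 (7, 174, 39, 6) [[7.0, 174.0], [45.0, 173.0], [45.0, 178.0], [7.0, 179.0]]
green 1463.5 (246, 85, 35, 121) [[246.0, 85.0], [274.0, 83.0], [281.0, 204.0], [253.0, 206.0]]
blue 1384.5 (309, 55, 22, 128) [[309.0, 55.0], [330.0, 55.0], [333.0, 182.0], [312.0, 182.0]]
blue 11291.0 (489, 81, 151, 90) [[489.0, 169.0], [490.0, 80.0], [639.0, 82.0], [638.0, 172.0]]
r [array([376., 188.]), array([382.,  62.])]
b [array([318., 185.]), array([315.,  57.])]
g [array([255., 207.]), array([251.,  88.])]
```

View pics/w3.png

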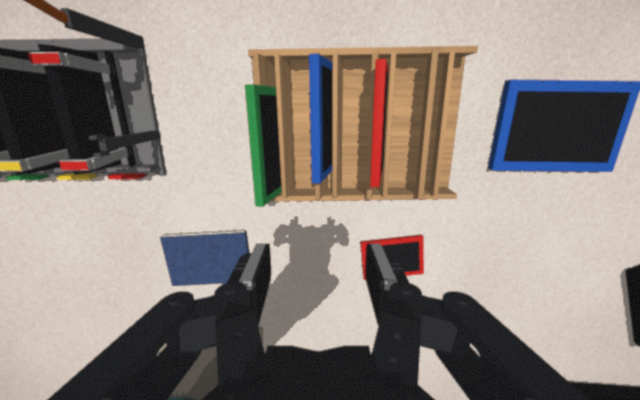

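The wrist view from above the tray puts the upper edges at red (374,187)-(381,58), blue (316,183)-(314,56) and green (254,205)-(251,86). All are within ~2 px of the triangulation and about 150 mm long, so these are the right tablets: the loose small red (392,257) and larger blue (560,125) are the decoys.

```bash
cat >> h.py <<'E'
def pick(top,yaw,lean,depth,back=0):
    """TCP pose gripping a plate whose upper-edge centre is top, long axis at yaw, leaning (rad) to its +y; tip `depth` below the edge"""
    R=tool(yaw-np.pi/2,-lean); return np.array(top)+R[:,2]*(depth-back),R
def edge(c,a,b,z=115.4):
    p,q=onz(c,*a,z),onz(c,*b,z); d=q-p; return (p+q)/2,np.linalg.norm(d),np.arctan2(d[1],d[0])
E
python3 - <<'E'
from h import *
c=pickle.load(open('w3.pkl','rb'))
for n,a,b in (('r',(374,187),(381,58)),('b',(316,183),(314,56)),('g',(254,205),(251,86))):
    m,l,y=edge(c,a,b); print(n,m.round(1),l.round(1),y.round(3))
m,l,y=edge(c,(374,187),(381,58))
p,R=pick(m,.1,np.radians(14),32,70); plan(p,R,G=.4); print(); print(p.round(1), (R[:,2]).round(3))
E
```

```text
r [ 513.9 -246.7  115.4] 149.5 0.1
b [ 510.8 -172.4  115.4] 146.3 0.105
g [473.5 -98.9 115.4] 144.9 0.047
{"gripper": 0.4, "x": 0.0142, "y": 0.0134, "z": 0.0446, "ax": -0.06, "ay": 0.001, "az": -0.006},{"gripper": 0.4, "x": 0.0141, "y": 0.0108, "z": 0.0453, "ax": -0.06, "ay": 0.001, "az": -0.006},{"gripper": 0.4, "x": 0.014, "y": 0.0081, "z": 0.0459, "ax": -0.06, "ay": 0.001, "az": -0.006},{"gripper": 0.4, "x": 0.014, "y": 0.0054, "z": 0.0463, "ax": -0.06, "ay": 0.001, "az": -0.006},
[ 513.  -237.6  152.3] [ 0.024 -0.241 -0.97 ]
```

Call:
{"method": "step_arm", "body": {"steps": [{"gripper": 0.4,"x": 0.0142,"y": 0.0134,"z": 0.0446,"ax": -0.06,"ay": 0.001,"az": -0.006},{"gripper": 0.4,"x": 0.0141,"y": 0.0108,"z": 0.0453,"ax": -0.06,"ay": 0.001,"az": -0.006},{"gripper": 0.4,"x": 0.014,"y": 0.0081,"z": 0.0459,"ax": -0.06,"ay": 0.001,"az": -0.006},{"gripper": 0.4,"x": 0.014,"y": 0.0054,"z": 0.0463,"ax": -0.06,"ay": 0.001,"az": -0.006},{"gripper": 0.4,"x": 0,"y": 0,"z": 0,"ax": 0,"ay": 0,"az": 0}]}}

```text
time_s: 7.42
position: [516.3, -225.5, 148.0]
tool_rot: [2.899, 0.178, 0.013]
force: [-0.1, 0.4, 0.6]
finger_gap: 51.3
finger_force: 0.0
```

```bash
python3 - <<'E'
from h import *
c=pickle.load(open('w3.pkl','rb')); st()
m,l,y=edge(c,(374,187),(381,58))
p,R=pick(m,.1,np.radians(14),32); plan(p,R,G=.4,vmax=25)
d=cap('wrist','w4'); print(proj(d,m))
E
```

```text
7.42 [ 516.3 -225.5  148. ] ty [ 0.12  -0.965  0.235] tz [ 0.023 -0.234 -0.972] F [-0.1  0.4  0.6] gap 51.3 ff 0.0 q [-0.25  0.71  0.74  1.96 -0.47  0.56 -0.72]
{"gripper": 0.4, "x": -0.0016, "y": 0.0042, "z": 0.0229, "ax": -0.002, "ay": 0.0, "az": 0.008},{"gripper": 0.4, "x": -0.0016, "y": 0.0042, "z": 0.0229, "ax": -0.002, "ay": 0.0, "az": 0.008},{"gripper": 0.4, "x": -0.0015, "y": 0.0042, "z": 0.0229, "ax": -0.002, "ay": 0.0, "az": 0.008},[336.77710584 234.96972608]
```

View pics/w4.png

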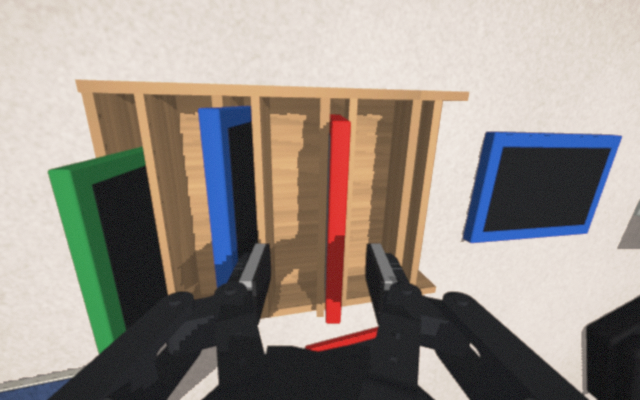

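The red tablet stands between the fingers at (338,230), right of their centre line (317). This agrees with the planned +12 mm correction.

Call:
{"method": "step_arm", "body": {"steps": [{"gripper": 0.4,"x": -0.004,"y": 0.0126,"z": 0.005,"ax": -0.006,"ay": 0,"az": 0.024},{"gripper": 0.4,"x": 0,"y": 0,"z": 0.022,"ax": 0,"ay": 0,"az": 0},{"gripper": 0.4,"x": 0,"y": 0,"z": 0.022,"ax": 0,"ay": 0,"az": 0},{"gripper": 0.4,"x": 0,"y": 0,"z": 0.019,"ax": 0,"ay": 0,"az": 0},{"gripper": 0.4,"x": 0,"y": 0,"z": 0,"ax": 0,"ay": 0,"az": 0}]}}

```text
time_s: 8.1
position: [517.0, -257.9, 89.4]
tool_rot: [2.893, 0.134, 0.029]
force: [0.0, 0.0, -0.1]
finger_gap: 51.2
finger_force: 0.0
```

```bash
python3 - <<'E'
from h import *
c=pickle.load(open('w3.pkl','rb')); st()
m,l,y=edge(c,(374,187),(381,58))
p,R=pick(m,.1,np.radians(14),32); print(p);plan(p,R,G=.4,vmax=25)
E
```

```text
8.1 [ 517.  -257.9   89.4] ty [ 0.089 -0.966  0.244] tz [ 0.031 -0.242 -0.97 ] F [ 0.   0.  -0.1] gap 51.2 ff 0.0 q [-0.12  0.79  0.63  1.98 -0.55  0.42 -0.65]
[ 514.71577222 -254.40067006   84.35053676]
{"gripper": 0.4, "x": -0.002, "y": -0.0048, "z": 0.004, "ax": 0.002, "ay": -0.007, "az": -0.008},
```

Call:
{"method": "step_arm", "body": {"steps": [{"gripper": 0.4,"x": -0.002,"y": -0.0045,"z": 0.004,"ax": 0,"ay": -0.007,"az": -0.008},{"gripper": 1,"x": 0,"y": 0,"z": 0,"ax": 0,"ay": 0,"az": 0},{"gripper": 1,"x": 0,"y": 0,"z": 0,"ax": 0,"ay": 0,"az": 0},{"gripper": 1,"x": 0,"y": 0,"z": 0,"ax": 0,"ay": 0,"az": 0},{"gripper": 1,"x": 0,"y": 0,"z": 0,"ax": 0,"ay": 0,"az": 0},{"gripper": 1,"x": 0,"y": 0,"z": 0,"ax": 0,"ay": 0,"az": 0}], "squeeze": 40}}

```text
time_s: 8.85
position: [516.0, -254.4, 84.3]
tool_rot: [2.89, 0.148, 0.019]
force: [0.1, -1.8, 6.5]
finger_gap: 11.4
finger_force: 41.0
```

```bash
python3 - <<'E'
from h import *
st(); s=bot.sense(); R=Ro.from_rotvec(s['tool_rot']).as_matrix(); plan(s['position']-R[:,2]*150,R,G=1,vmax=38)
E
```

```text
8.85 [ 516.  -254.4   84.3] ty [ 0.099 -0.964  0.246] tz [ 0.025 -0.245 -0.969] F [ 0.1 -1.8  6.5] gap 11.4 ff 41.0 q [-0.13  0.8   0.63  1.98 -0.54  0.41 -0.65]
{"gripper": 1, "x": -0.0, "y": -0.0, "z": -0.0375, "ax": 0.0, "ay": 0.0, "az": 0.0},{"gripper": 1, "x": -0.0, "y": -0.0, "z": -0.0375, "ax": 0.0, "ay": 0.0, "az": 0.0},{"gripper": 1, "x": -0.0, "y": -0.0, "z": -0.0375, "ax": 0.0, "ay": 0.0, "az": 0.0},{"gripper": 1, "x": -0.0, "y": -0.0, "z": -0.0375, "ax": 0.0, "ay": 0.0, "az": 0.0},
```

Call:
{"method": "step_arm", "body": {"steps": [{"gripper": 1,"x": 0,"y": 0,"z": -0.0375,"ax": 0,"ay": 0,"az": 0},{"gripper": 1,"x": 0,"y": 0,"z": -0.0375,"ax": 0,"ay": 0,"az": 0},{"gripper": 1,"x": 0,"y": 0,"z": -0.0375,"ax": 0,"ay": 0,"az": 0},{"gripper": 1,"x": 0,"y": 0,"z": -0.05,"ax": 0,"ay": 0,"az": 0},{"gripper": 1,"x": 0,"y": 0,"z": 0,"ax": 0,"ay": 0,"az": 0}]}}

```text
time_s: 9.48
position: [513.0, -212.8, 243.2]
tool_rot: [2.892, 0.151, 0.023]
force: [-0.6, -0.8, -2.6]
finger_gap: 11.3
finger_force: 40.6
```

```bash
cat >> h.py <<'E'
def seat(yslot,lean,up=0,along=None,dx=0,dy=0,depth=32):
    """TCP pose holding a tablet with lower-edge centre `up` mm above the slot floor along lean direction `along`"""
    lean=np.radians(lean); al=lean if along is None else np.radians(along)
    b=rack(dx,yslot+dy+up*np.sin(al),12+up*np.cos(al))
    R=tool(YAW-np.pi/2,-lean); return b-R[:,2]*(105-depth),R
E
python3 - <<'E'
from h import *
st(); p,R=seat(-120,9.5,up=150); print(p.round(1),R[:,2]); plan(p,R,G=1,vmax=50)
E
```

```text
9.47 [ 513.  -212.8  243.2] ty [ 0.101 -0.965  0.244] tz [ 0.028 -0.242 -0.97 ] F [-0.6 -0.8 -2.6] gap 11.3 ff 40.6 q [-0.39  0.59  0.91  1.89 -0.36  0.76 -0.81]
[489.3 165.2 231.9] [ 0.01565595 -0.16430339 -0.9862856 ]
{"gripper": 1, "x": 0.002, "y": -0.0462, "z": -0.0102, "ax": 0.01, "ay": -0.001, "az": 0.001},{"gripper": 1, "x": 0.0019, "y": -0.0463, "z": -0.0097, "ax": 0.01, "ay": -0.001, "az": 0.001},{"gripper": 1, "x": 0.0019, "y": -0.0464, "z": -0.0092, "ax": 0.01, "ay": -0.001, "az": 0.001},{"gripper": 1, "x": 0.0018, "y": -0.0465, "z": -0.0088, "ax": 0.01, "ay": -0.001, "az": 0.001},{"gripper": 1, "x": 0.0018, "y": -0.0466, "z": -0.0083, "ax": 0.01, "ay": -0.001, "az": 0.001},{"gripper": 1, "x": 0.0017, "y": -0.0467, "z": -0.0078, "ax": 0.01, "ay": -0.001, "az": 0.001},{"gripper": 1, "x": 0.0016, "y": -0.0468, "z": -0.0074, "ax": 0.01, "ay": -0.001, "az": 0.001},{"gripper": 1, "x": 0.0016, "y": -0.0468, "z": -0.0069, "ax": 0.01, "ay": -0.001, "az": 0.001},
```

Call:
{"method": "step_arm", "body": {"steps": [{"gripper": 1,"x": 0.002,"y": -0.0462,"z": -0.0102,"ax": 0.01,"ay": -0.001,"az": 0.001},{"gripper": 1,"x": 0.0019,"y": -0.0463,"z": -0.0097,"ax": 0.01,"ay": -0.001,"az": 0.001},{"gripper": 1,"x": 0.0019,"y": -0.0464,"z": -0.0092,"ax": 0.01,"ay": -0.001,"az": 0.001},{"gripper": 1,"x": 0.0018,"y": -0.0465,"z": -0.0088,"ax": 0.01,"ay": -0.001,"az": 0.001},{"gripper": 1,"x": 0.0018,"y": -0.0466,"z": -0.0083,"ax": 0.01,"ay": -0.001,"az": 0.001},{"gripper": 1,"x": 0.0017,"y": -0.0467,"z": -0.0078,"ax": 0.01,"ay": -0.001,"az": 0.001},{"gripper": 1,"x": 0.0016,"y": -0.0468,"z": -0.0074,"ax": 0.01,"ay": -0.001,"az": 0.001},{"gripper": 1,"x": 0.0016,"y": -0.0468,"z": -0.0069,"ax": 0.01,"ay": -0.001,"az": 0.001},{"gripper": 1,"x": 0,"y": 0,"z": 0,"ax": 0,"ay": 0,"az": 0}]}}

```text
time_s: 10.6
position: [486.7, 169.0, 227.1]
tool_rot: [2.973, 0.151, -0.006]
force: [-0.5, -1.1, -3.3]
finger_gap: 11.5
finger_force: 40.7
```

```bash
python3 - <<'E'
from h import *
st(); p,R=seat(-120,9.5,up=150); print(p.round(1),R[:,2]); plan(p,R,G=1,vmax=50)
c=cap('wrist','w5'); pickle.dump(c,open('w5.pkl','wb'))
for x in (-75,75):print(x,'slot floor',proj(c,rack(x,-120,12)).round(0),'hook',proj(c,rack(np.sign(x)*58,-120,132)).round(0))
t=cap('top'); pickle.dump(t,open('t5.pkl','wb')); cv2.imwrite('pics/t5.png',cv2.resize(t['pixels'][150:290,120:320],None,fx=4,fy=4,interpolation=cv2.INTER_CUBIC))
E
```

```text
10.6 [486.7 169.  227.1] ty [ 0.101 -0.981  0.164] tz [ 0.005 -0.164 -0.986] F [-0.5 -1.1 -3.3] gap 11.5 ff 40.7 q [-1.09  0.66  0.98  1.86 -0.46  0.95 -1.4 ]
[489.3 165.2 231.9] [ 0.01565595 -0.16430339 -0.9862856 ]
{"gripper": 1, "x": 0.0022, "y": 0.0049, "z": -0.0041, "ax": -0.001, "ay": 0.011, "az": 0.008},-75 slot floor [321. 220.] hook [344. 254.]
75 slot floor [323. 103.] hook [349. 127.]
```

View pics/w5.png

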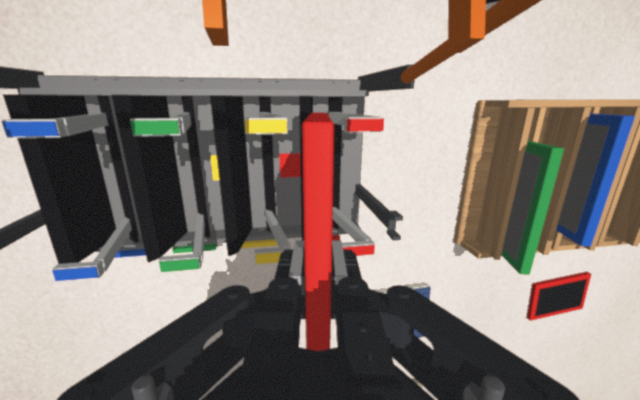

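The red tablet hangs over its slot (318,120–300). The red tabs show at (365,125) and (357,248), and their left ends mark the middle plane at 347/343. I'll measure the rack from all the tabs.

```bash
cat >> h.py <<'E'
def tabs(c,z=132,names=('red','yellow','green','blue')):
    hsv=cv2.cvtColor(c['pixels'],cv2.COLOR_BGR2HSV); out=[]
    H={'red':(0,5),'yellow':(22,32),'green':(50,80),'blue':(100,125)}
    Y={'red':-120,'yellow':-40,'green':40,'blue':120}
    for n in names:
        m=cv2.inRange(hsv,(H[n][0],130,130),(H[n][1],255,255))
        for k in cv2.findContours(m,cv2.RETR_EXTERNAL,cv2.CHAIN_APPROX_NONE)[0]:
            if cv2.contourArea(k)<60: continue
            P=np.array([onz(c,*q,z) for q in k[:,0,:]]); L=(P-RK)@Rz(YAW)
            lo,hi=L.min(0),L.max(0); cx=(lo+hi)/2
            if abs(abs(cx[0])-58)<18 and abs(hi[1]-Y[n])<22: print(n,'x',lo[0].round(1),hi[0].round(1),'y',lo[1].round(1),hi[1].round(1),'cx',cx[0].round(1))
E
python3 - <<'E'
from h import *
c=pickle.load(open('w5.pkl','rb')); tabs(c)
print('top'); tabs(pickle.load(open('top.pkl','rb'))); print('scene'); tabs(pickle.load(open('scene.pkl','rb')))
E
```

```text
red x -60.5 -51.0 y -148.7 -118.9 cx -55.7
red x 54.9 64.4 y -148.3 -118.7 cx 59.6
yellow x -60.9 -51.4 y -59.7 -39.0 cx -56.1
yellow x -44.0 -39.1 y -57.4 -27.9 cx -41.5
yellow x 54.6 63.8 y -69.0 -37.8 cx 59.2
green x -60.7 -52.6 y 10.6 40.4 cx -56.6
green x 54.7 63.4 y 11.1 40.5 cx 59.0
blue x -61.4 -52.4 y 90.1 120.7 cx -56.9
blue x 54.1 63.0 y 90.6 120.9 cx 58.5
top
scene
```

```bash
cat >> h.py <<'E'
RK=RK+Rz(YAW)@np.array([1.3,.8,0])
E
python3 - <<'E'
from h import *
c=pickle.load(open('w5.pkl','rb')); s=bot.sense(); p=np.array([486.7,169,227.1]); tz=np.array([.005,-.164,-.986])
for r in (122,114):
  for u in (303,318,333):
    q=onz(c,u,r,227.1+.986*32); print(r,u,(Rz(YAW).T@(q-(p-tz*32))).round(1))
p,R=seat(-120,9.5,up=110); print(p.round(1)); plan(p,R,G=1,vmax=25)
E
```

```text
122 303 [73.6  6.3  0. ]
122 318 [73.6  0.8  0. ]
122 333 [73.5 -4.7  0. ]
114 303 [76.4  6.3  0. ]
114 318 [76.4  0.9  0. ]
114 333 [76.4 -4.7  0. ]
[491.2 159.5 192.5]
{"gripper": 1, "x": 0.0019, "y": -0.0005, "z": 0.018, "ax": 0.001, "ay": 0.005, "az": 0.0},{"gripper": 1, "x": 0.0018, "y": -0.0004, "z": 0.0181, "ax": 0.001, "ay": 0.005, "az": 0.0},
```

Call:
{"method": "step_arm", "body": {"steps": [{"gripper": 1,"x": 0.0025,"y": -0.0005,"z": 0.018,"ax": 0.001,"ay": 0.005,"az": 0},{"gripper": 1,"x": 0.0025,"y": -0.0004,"z": 0.018,"ax": 0.001,"ay": 0.005,"az": 0},{"gripper": 1,"x": 0,"y": 0,"z": 0,"ax": 0,"ay": 0,"az": 0},{"gripper": 1,"x": 0,"y": 0,"z": 0,"ax": 0,"ay": 0,"az": 0}]}}

```text
time_s: 11.2
position: [493.7, 158.9, 194.3]
tool_rot: [2.974, 0.139, 0.014]
force: [0.6, 1.1, -1.8]
finger_gap: 11.7
finger_force: 40.8
```

```bash
python3 - <<'E'
from h import *
st(); p,R=seat(-120,9.5,up=110,dx=1.4); print(p.round(1)); plan(p,R,G=1,vmax=25);print()
p,R=seat(-120,9.5,up=30,dx=1.4); print(p.round(1)); plan(p,R,G=1,vmax=20)
E
```

```text
11.2 [493.7 158.9 194.3] ty [ 0.092 -0.982  0.163] tz [ 0.017 -0.163 -0.987] F [ 0.6  1.1 -1.8] gap 11.7 ff 40.8 q [-1.04  0.7   0.93  1.9  -0.51  0.87 -1.36]
[492.6 159.6 192.5]
{"gripper": 1, "x": -0.0011, "y": -0.0011, "z": 0.0016, "ax": -0.002, "ay": -0.002, "az": -0.002},
[493.8 146.5 113.6]
{"gripper": 1, "x": -0.0002, "y": -0.0002, "z": 0.0163, "ax": -0.0, "ay": -0.0, "az": -0.0},{"gripper": 1, "x": -0.0002, "y": -0.0002, "z": 0.0163, "ax": -0.0, "ay": -0.0, "az": -0.0},{"gripper": 1, "x": -0.0002, "y": -0.0002, "z": 0.0163, "ax": -0.0, "ay": -0.0, "az": -0.0},{"gripper": 1, "x": -0.0002, "y": -0.0002, "z": 0.0163, "ax": -0.0, "ay": -0.0, "az": -0.0},{"gripper": 1, "x": -0.0002, "y": -0.0002, "z": 0.0163, "ax": -0.0, "ay": -0.0, "az": -0.0},
```

Call:
{"method": "step_arm", "body": {"steps": [{"gripper": 1,"x": -0.0005,"y": -0.0005,"z": 0.0163,"ax": 0,"ay": 0,"az": 0},{"gripper": 1,"x": -0.0002,"y": -0.0002,"z": 0.0163,"ax": 0,"ay": 0,"az": 0},{"gripper": 1,"x": 0,"y": 0,"z": 0.0163,"ax": 0,"ay": 0,"az": 0},{"gripper": 1,"x": 0,"y": 0,"z": 0.0163,"ax": 0,"ay": 0,"az": 0},{"gripper": 1,"x": 0,"y": 0,"z": 0.0163,"ax": 0,"ay": 0,"az": 0},{"gripper": 1,"x": 0,"y": 0,"z": 0,"ax": 0,"ay": 0,"az": 0},{"gripper": 1,"x": 0,"y": 0,"z": 0,"ax": 0,"ay": 0,"az": 0}]}}

```text
time_s: 12.08
position: [494.6, 147.1, 113.6]
tool_rot: [2.974, 0.141, 0.015]
force: [0.3, 0.6, -2.5]
finger_gap: 11.2
finger_force: 40.8
```

```bash
python3 - <<'E'
from h import *
st(); p,R=seat(-120,9.5,up=30,dx=1.4); print(p.round(1)); plan(p,R,G=1,vmax=25);print()
p,R=seat(-120,9.5,up=1,dx=1.4); print(p.round(1)); plan(p,R,G=1,vmax=8)
E
```

```text
12.07 [494.6 147.1 113.6] ty [ 0.093 -0.982  0.163] tz [ 0.018 -0.162 -0.987] F [ 0.3  0.6 -2.5] gap 11.2 ff 40.8 q [-0.94  0.79  0.81  1.98 -0.62  0.69 -1.26]
[493.8 146.5 113.6]
{"gripper": 1, "x": -0.0008, "y": 0.0005, "z": 0.0001, "ax": -0.002, "ay": -0.002, "az": -0.001},
[494.3 141.7  85. ]
{"gripper": 1, "x": -0.0002, "y": 0.0001, "z": 0.0073, "ax": -0.0, "ay": -0.001, "az": -0.0},{"gripper": 1, "x": -0.0002, "y": 0.0001, "z": 0.0073, "ax": -0.0, "ay": -0.001, "az": -0.0},{"gripper": 1, "x": -0.0002, "y": 0.0001, "z": 0.0073, "ax": -0.0, "ay": -0.001, "az": -0.0},{"gripper": 1, "x": -0.0002, "y": 0.0001, "z": 0.0073, "ax": -0.0, "ay": -0.001, "az": -0.0},
```

Call:
{"method": "step_arm", "body": {"steps": [{"gripper": 1,"x": -0.0005,"y": 0.0005,"z": 0.0073,"ax": 0,"ay": 0,"az": 0},{"gripper": 1,"x": 0,"y": 0,"z": 0.0073,"ax": 0,"ay": 0,"az": 0},{"gripper": 1,"x": 0,"y": 0,"z": 0.0073,"ax": 0,"ay": 0,"az": 0},{"gripper": 1,"x": 0,"y": 0,"z": 0.006,"ax": 0,"ay": 0,"az": 0},{"gripper": 1,"x": 0,"y": 0,"z": 0,"ax": 0,"ay": 0,"az": 0},{"gripper": 1,"x": 0,"y": 0,"z": 0,"ax": 0,"ay": 0,"az": 0}]}}

```text
time_s: 12.82
position: [494.2, 142.1, 85.9]
tool_rot: [2.975, 0.141, 0.014]
force: [0.2, 0.2, -2.0]
finger_gap: 11.3
finger_force: 41.0
```

```bash
python3 - <<'E'
from h import *
st(); p,R=seat(-120,9.5,up=1,dx=1.4); print(p.round(1))
# swing about groove: lower centre kept at up=1
for l in (5,0,-5,-9.5):
    p,R=seat(-120,l,up=1,along=0,dx=1.4); print(l,p.round(1))
p,R=seat(-120,-9.5,up=1,along=0,dx=1.4); plan(p,R,n=6,G=1)
E
```

```text
12.82 [494.2 142.1  85.9] ty [ 0.093 -0.982  0.163] tz [ 0.017 -0.162 -0.987] F [ 0.2  0.2 -2. ] gap 11.3 ff 41.0 q [-0.91  0.82  0.76  2.   -0.66  0.63 -1.23]
[494.3 141.7  85. ]
5 [494.8 135.9  85.7]
0 [495.4 129.6  86. ]
-5 [496.  123.2  85.7]
-9.5 [496.6 117.6  85. ]
{"gripper": 1, "x": 0.0, "y": 0.004, "z": 0.0008, "ax": 0.055, "ay": -0.0, "az": -0.0},{"gripper": 1, "x": 0.0, "y": 0.0041, "z": 0.0006, "ax": 0.055, "ay": -0.0, "az": -0.0},{"gripper": 1, "x": 0.0, "y": 0.0041, "z": 0.0004, "ax": 0.055, "ay": -0.0, "az": -0.0},{"gripper": 1, "x": 0.0, "y": 0.0041, "z": 0.0001, "ax": 0.055, "ay": -0.0, "az": -0.0},{"gripper": 1, "x": 0.0, "y": 0.0041, "z": -0.0001, "ax": 0.055, "ay": -0.0, "az": -0.0},{"gripper": 1, "x": 0.0, "y": 0.0041, "z": -0.0003, "ax": 0.055, "ay": -0.0, "az": -0.0},
```

Call:
{"method": "step_arm", "body": {"steps": [{"gripper": 1,"x": 0,"y": 0.004,"z": 0.0008,"ax": 0.055,"ay": 0,"az": 0},{"gripper": 1,"x": 0,"y": 0.0041,"z": 0.0006,"ax": 0.055,"ay": 0,"az": 0},{"gripper": 1,"x": 0,"y": 0.0041,"z": 0.0004,"ax": 0.055,"ay": 0,"az": 0},{"gripper": 1,"x": 0,"y": 0.0041,"z": 0.0001,"ax": 0.055,"ay": 0,"az": 0},{"gripper": 1,"x": 0,"y": 0.0041,"z": -0.0001,"ax": 0.055,"ay": 0,"az": 0},{"gripper": 1,"x": 0,"y": 0.003,"z": 0,"ax": 0.04,"ay": 0,"az": 0},{"gripper": 1,"x": 0,"y": 0,"z": 0,"ax": 0,"ay": 0,"az": 0}]}}

```text
time_s: 13.7
position: [496.7, 119.2, 85.5]
tool_rot: [-2.985, -0.141, 0.008]
force: [-0.8, 2.6, 2.3]
finger_gap: 11.4
finger_force: 41.7
```

```bash
python3 - <<'E'
from h import *
st(); p,R=seat(-120,-9.5,up=1,along=0,dx=1.4); print(p.round(1)); plan(p,R,n=1,G=1)
E
```

```text
13.7 [496.7 119.2  85.5] ty [ 0.093 -0.984 -0.153] tz [-0.012  0.152 -0.988] F [-0.8  2.6  2.3] gap 11.4 ff 41.7 q [-0.48  0.71  0.45  2.05 -0.86  0.6  -0.85]
[496.6 117.6  85. ]
{"gripper": 1, "x": -0.0003, "y": 0.0017, "z": 0.0002, "ax": 0.012, "ay": -0.002, "az": -0.0},
```

Call:
{"method": "step_arm", "body": {"steps": [{"gripper": 1,"x": 0,"y": 0.0005,"z": 0.0005,"ax": 0,"ay": 0,"az": 0},{"gripper": 0.65,"x": 0,"y": 0,"z": 0,"ax": 0,"ay": 0,"az": 0},{"gripper": 0.65,"x": 0,"y": 0,"z": 0,"ax": 0,"ay": 0,"az": 0},{"gripper": 0.65,"x": 0,"y": 0,"z": 0,"ax": 0,"ay": 0,"az": 0},{"gripper": 0.65,"x": 0,"y": 0,"z": -0.025,"ax": 0,"ay": 0,"az": 0},{"gripper": 0.65,"x": 0,"y": 0,"z": -0.05,"ax": 0,"ay": 0,"az": 0},{"gripper": 0.65,"x": 0,"y": 0,"z": -0.06,"ax": 0,"ay": 0,"az": 0},{"gripper": 0.65,"x": 0,"y": 0,"z": 0,"ax": 0,"ay": 0,"az": 0}]}}

```text
time_s: 14.7
position: [501.2, 96.8, 221.7]
tool_rot: [-2.987, -0.141, -0.005]
force: [-0.0, -0.5, -0.1]
finger_gap: 30.2
finger_force: 0.0
```

```bash
python3 - <<'E'
from h import *
st(); c=cap('wrist','w6'); pickle.dump(c,open('w6.pkl','wb')); tabs(c)
for l in (75,-75): print(proj(c,rack(l,-120-105*np.sin(np.radians(9.5)),12+103.5)))
E
```

```text
14.7 [501.2  96.8 221.7] ty [ 0.094 -0.984 -0.15 ] tz [-0.004  0.15  -0.989] F [-0.  -0.5 -0.1] gap 30.2 ff 0.0 q [-0.59  0.52  0.66  1.94 -0.61  0.88 -1.05]
red x -62.1 -53.5 y -149.0 -120.3 cx -57.8
red x 53.3 63.1 y -150.1 -119.5 cx 58.2
red x 66.0 77.4 y -142.8 -131.7 cx 71.7
yellow x -62.2 -52.7 y -71.1 -39.9 cx -57.4
yellow x 53.0 62.6 y -70.4 -39.0 cx 57.8
green x -61.8 -54.1 y 9.5 39.0 cx -58.0
green x 53.6 61.7 y 10.3 39.5 cx 57.7
blue x -62.6 -54.0 y 89.1 119.2 cx -58.3
blue x 53.2 61.6 y 89.6 119.7 cx 57.4
[318.17220682 115.46433119]
[317.96595915 273.71719936]
```

View pics/w6.png

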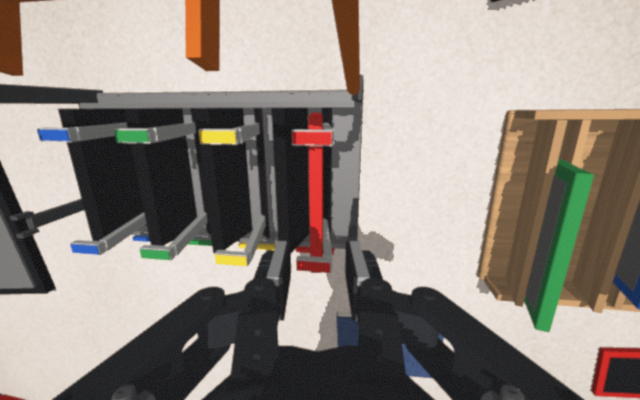

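Red is seated under its hooks: the tabs at (312,137) and (314,262) lie over the plate, and the rack model agrees to ~0.5 mm. Next is blue.

```bash
cat >> h.py <<'E'
def masks(c,z=115,box=None):
    hsv=cv2.cvtColor(c['pixels'],cv2.COLOR_BGR2HSV)
    for n,a,b in (('red',0,6),('green',50,80),('blue',100,125)):
        m=cv2.inRange(hsv,(a,130,50),(b,255,255))
        for k in cv2.findContours(m,cv2.RETR_EXTERNAL,cv2.CHAIN_APPROX_NONE)[0]:
            if cv2.contourArea(k)>60: 
                x,y,w,h=cv2.boundingRect(k); print(n,(x,y,w,h),onz(c,x+w/2,y+h/2,z).round(0)[:2])
E
python3 - <<'E'
from h import *
c=pickle.load(open('top.pkl','rb')); masks(c); print('now'); masks(cap('top'))
p,R=pick([510.8,-172.4,115.4],.1,np.radians(14),32,130); print(p); plan(p,R,G=.4,vmax=50)
E
```

```text
red (377, 263, 38, 31) [ 292. -315.]
red (368, 179, 13, 51) [ 511. -252.]
red (603, 148, 37, 42) [ 617. -987.]
red (298, 124, 39, 21) [720. -83.]
green (321, 193, 8, 50) [ 470. -105.]
blue (344, 180, 12, 50) [ 509. -180.]
blue (433, 176, 64, 47) [ 526. -521.]
now
red (40, 392, 27, 8) [-52. 692.]
red (377, 263, 38, 31) [ 292. -315.]
red (603, 148, 37, 42) [ 617. -987.]
red (298, 124, 39, 21) [720. -83.]
green (321, 193, 9, 50) [ 470. -107.]
blue (344, 180, 12, 50) [ 509. -180.]
blue (433, 176, 64, 47) [ 526. -521.]
[ 508.43311484 -148.81009721  210.48898118]
{"gripper": 0.4, "x": -0.0026, "y": 0.0491, "z": -0.006, "ax": -0.079, "ay": -0.0, "az": -0.001},{"gripper": 0.4, "x": -0.0027, "y": 0.0494, "z": -0.0021, "ax": -0.079, "ay": -0.0, "az": -0.001},{"gripper": 0.4, "x": -0.0027, "y": 0.0494, "z": 0.0018, "ax": -0.079, "ay": -0.0, "az": -0.001},{"gripper": 0.4, "x": -0.0028, "y": 0.0491, "z": 0.0057, "ax": -0.079, "ay": -0.0, "az": -0.001},{"gripper": 0.4, "x": -0.0028, "y": 0.0485, "z": 0.0096, "ax": -0.079, "ay": -0.0, "az": -0.001},
```

Call:
{"method": "step_arm", "body": {"steps": [{"gripper": 0.4,"x": -0.0026,"y": 0.0491,"z": -0.006,"ax": -0.079,"ay": 0,"az": -0.001},{"gripper": 0.4,"x": -0.0027,"y": 0.0494,"z": -0.0021,"ax": -0.079,"ay": 0,"az": -0.001},{"gripper": 0.4,"x": -0.0027,"y": 0.0494,"z": 0.0018,"ax": -0.079,"ay": 0,"az": -0.001},{"gripper": 0.4,"x": -0.0028,"y": 0.0491,"z": 0.0057,"ax": -0.079,"ay": 0,"az": -0.001},{"gripper": 0.4,"x": -0.0028,"y": 0.0485,"z": 0.0096,"ax": -0.079,"ay": 0,"az": -0.001},{"gripper": 0.4,"x": 0,"y": 0,"z": 0,"ax": 0,"ay": 0,"az": 0},{"gripper": 0.4,"x": 0,"y": 0,"z": 0,"ax": 0,"ay": 0,"az": 0}]}}

```text
time_s: 15.68
position: [507.9, -148.1, 209.1]
tool_rot: [2.896, 0.146, 0.016]
force: [-0.0, -0.3, -0.4]
finger_gap: 51.2
finger_force: 0.0
```

```bash
python3 - <<'E'
from h import *
st(); c=cap('wrist'); pickle.dump(c,open('w7.pkl','wb')); masks(c)
for yy,e in ((-172.4,510.8),):
  for d in (-75,75): print(proj(c,np.array([e,yy,115.4])+Rz(.1)@[d,0,0]).round(0))
p,R=pick([510.8,-172.4,115.4],.1,np.radians(14),32,70); plan(p,R,G=.4,vmax=50)
E
```

```text
15.68 [ 507.9 -148.1  209.1] ty [ 0.097 -0.966  0.24 ] tz [ 0.023 -0.239 -0.971] F [-0.  -0.3 -0.4] gap 51.2 ff 0.0 q [-0.48  0.61  0.85  1.97 -0.35  0.68 -0.95]
red (351, 300, 25, 47) [ 373. -235.]
red (0, 267, 42, 11) [450.  48.]
green (218, 137, 34, 133) [ 506. -102.]
blue (480, 123, 129, 92) [ 549. -412.]
blue (312, 106, 14, 165) [ 520. -171.]
[319. 274.]
[320. 109.]
{"gripper": 0.4, "x": 0.0001, "y": 0.0006, "z": 0.0296, "ax": -0.001, "ay": 0.0, "az": 0.001},{"gripper": 0.4, "x": 0.0001, "y": 0.0006, "z": 0.0296, "ax": -0.001, "ay": 0.0, "az": 0.001},
```

Call:
{"method": "step_arm", "body": {"steps": [{"gripper": 0.4,"x": 0.001,"y": 0.001,"z": 0.03,"ax": -0.002,"ay": 0,"az": 0.002},{"gripper": 0.4,"x": 0,"y": 0,"z": 0.03,"ax": 0,"ay": 0,"az": 0},{"gripper": 0.4,"x": 0,"y": 0,"z": 0.025,"ax": 0,"ay": 0,"az": 0},{"gripper": 0.4,"x": 0,"y": 0,"z": 0.025,"ax": 0,"ay": 0,"az": 0},{"gripper": 0.4,"x": 0,"y": 0,"z": 0.018,"ax": 0,"ay": 0,"az": 0},{"gripper": 0.4,"x": 0,"y": 0,"z": 0,"ax": 0,"ay": 0,"az": 0},{"gripper": 0.4,"x": 0,"y": 0,"z": 0,"ax": 0,"ay": 0,"az": 0}]}}

```text
time_s: 16.6
position: [513.4, -180.4, 86.9]
tool_rot: [2.893, 0.143, 0.021]
force: [-0.2, -0.4, 0.3]
finger_gap: 51.1
finger_force: 0.0
```

```bash
python3 - <<'E'
from h import *
st(); p,R=pick([511.5,-172.4,115.4],.1,np.radians(14),32); plan(p,R,G=.4,vmax=50)
E
```

```text
16.6 [ 513.4 -180.4   86.9] ty [ 0.095 -0.965  0.243] tz [ 0.027 -0.242 -0.97 ] F [-0.2 -0.4  0.3] gap 51.1 ff 0.0 q [-0.27  0.77  0.63  2.04 -0.5   0.4  -0.82]
{"gripper": 0.4, "x": -0.0011, "y": -0.001, "z": 0.0024, "ax": 0.001, "ay": -0.002, "az": -0.002},
```

Grip and lift.

Call:
{"method": "step_arm", "body": {"steps": [{"gripper": 0.4,"x": -0.001,"y": -0.001,"z": 0.0024,"ax": 0,"ay": 0,"az": 0},{"gripper": 1,"x": 0,"y": 0,"z": 0,"ax": 0,"ay": 0,"az": 0},{"gripper": 1,"x": 0,"y": 0,"z": 0,"ax": 0,"ay": 0,"az": 0},{"gripper": 1,"x": 0,"y": 0,"z": 0,"ax": 0,"ay": 0,"az": 0},{"gripper": 1,"x": 0,"y": 0,"z": 0,"ax": 0,"ay": 0,"az": 0},{"gripper": 1,"x": 0,"y": 0,"z": 0,"ax": 0,"ay": 0,"az": 0}]}}

```text
time_s: 17.35
position: [512.2, -180.6, 84.2]
tool_rot: [2.893, 0.142, 0.021]
force: [-0.7, 0.6, 4.3]
finger_gap: 11.5
finger_force: 43.6
```

Call:
{"method": "step_arm", "body": {"steps": [{"gripper": 1,"x": 0,"y": 0,"z": -0.0375,"ax": 0,"ay": 0,"az": 0},{"gripper": 1,"x": 0,"y": 0,"z": -0.0375,"ax": 0,"ay": 0,"az": 0},{"gripper": 1,"x": 0,"y": 0,"z": -0.0375,"ax": 0,"ay": 0,"az": 0},{"gripper": 1,"x": 0,"y": 0,"z": -0.05,"ax": 0,"ay": 0,"az": 0},{"gripper": 1,"x": 0,"y": 0,"z": 0,"ax": 0,"ay": 0,"az": 0},{"gripper": 1,"x": 0,"y": 0,"z": 0,"ax": 0,"ay": 0,"az": 0}]}}

```text
time_s: 18.1
position: [506.8, -140.8, 240.4]
tool_rot: [2.894, 0.142, 0.018]
force: [0.2, -0.1, -2.8]
finger_gap: 11.8
finger_force: 42.6
```

```bash
cat >> h.py <<'E'
def hand(c,s,col,depth=32):
    """offset (rack axes) of the held tablet's far end from the TCP-derived upper-edge centre, from a wrist view"""
    hsv=cv2.cvtColor(c['pixels'],cv2.COLOR_BGR2HSV); a,b={'red':(0,6),'green':(50,80),'blue':(100,125)}[col]
    m=cv2.inRange(hsv,(a,130,50),(b,255,255)); R=Ro.from_rotvec(s['tool_rot']).as_matrix(); t=s['position']-R[:,2]*depth
    best=max((k for k in cv2.findContours(m,cv2.RETR_EXTERNAL,cv2.CHAIN_APPROX_NONE)[0] if abs(cv2.boundingRect(k)[0]+cv2.boundingRect(k)[2]/2-320)<40),key=cv2.contourArea)
    x,y,w,h=cv2.boundingRect(best); row=hsv[y:y+30,x+w//2,2]
    print(col,(x,y,w,h),'V down the column',row.tolist())
    for r in (y,y+8): print(r,(R.T@(onz(c,x+w/2,r,t[2])-t)).round(1))
E
python3 - <<'E'
from h import *
st(); s=bot.sense(); hand(pickle.load(open('w5.pkl','rb')),{'position':np.array([486.7,169,227.1]),'tool_rot':np.array([2.973,.151,-.006])},'red'); c=cap('wrist'); hand(c,s,'blue')
p,R=seat(120,9.5,up=150); print(p.round(1)); plan(p,R,G=1,vmax=50)
E
```

```text
18.1 [ 506.8 -140.8  240.4] ty [ 0.095 -0.966  0.242] tz [ 0.024 -0.241 -0.97 ] F [ 0.2 -0.1 -2.8] gap 11.8 ff 42.6 q [-0.54  0.57  0.92  1.94 -0.32  0.76 -0.98]
red (279, 113, 60, 239) V down the column [48, 79, 110, 128, 141, 144, 144, 146, 170, 207, 221, 223, 225, 225, 226, 225, 225, 225, 225, 225, 226, 225, 225, 225, 226, 225, 224, 224, 226, 225]
113 [76.7 -3.5 -1.5]
121 [73.9 -3.5 -1.5]
blue (302, 110, 31, 242) V down the column [109, 114, 110, 117, 118, 139, 163, 177, 181, 184, 182, 185, 183, 184, 184, 185, 181, 183, 185, 183, 182, 184, 183, 183, 184, 184, 183, 185, 185, 182]
110 [77.7 -0.5 -0.1]
118 [74.9 -0.5 -0.1]
[467.8 405.  231.9]
{"gripper": 1, "x": 0.0013, "y": -0.0484, "z": -0.0114, "ax": 0.007, "ay": 0.0, "az": 0.0},{"gripper": 1, "x": 0.0013, "y": -0.0485, "z": -0.011, "ax": 0.007, "ay": 0.0, "az": 0.0},{"gripper": 1, "x": 0.0013, "y": -0.0486, "z": -0.0107, "ax": 0.007, "ay": 0.0, "az": 0.0},{"gripper": 1, "x": 0.0013, "y": -0.0487, "z": -0.0103, "ax": 0.007, "ay": 0.0, "az": 0.0},{"gripper": 1, "x": 0.0013, "y": -0.0487, "z": -0.01, "ax": 0.007, "ay": 0.0, "az": 0.0},{"gripper": 1, "x": 0.0013, "y": -0.0488, "z": -0.0096, "ax": 0.007, "ay": 0.0, "az": 0.0},{"gripper": 1, "x": 0.0013, "y": -0.0489, "z": -0.0093, "ax": 0.007, "ay": 0.0, "az": 0.0},{"gripper": 1, "x": 0.0013, "y": -0.049, "z": -0.0089, "ax": 0.007, "ay": 0.0, "az": 0.0},{"gripper": 1, "x": 0.0012, "y": -0.049, "z": -0.0085, "ax": 0.007, "ay": 0.0, "az": 0.0},{"gripper": 1, "x": 0.0012, "y": -0.0491, "z": -0.0082, "ax": 0.007, "ay": 0.0, "az": 0.0},{"gripper": 1, "x": 0.0012, "y": -0.0491, "z": -0.0078, "ax": 0.007, "ay": 0.0, "az": 0.0},
```

Call:
{"method": "step_arm", "body": {"steps": [{"gripper": 1,"x": 0.0013,"y": -0.0484,"z": -0.0114,"ax": 0.007,"ay": 0,"az": 0},{"gripper": 1,"x": 0.0013,"y": -0.0485,"z": -0.011,"ax": 0.007,"ay": 0,"az": 0},{"gripper": 1,"x": 0.0013,"y": -0.0486,"z": -0.0107,"ax": 0.007,"ay": 0,"az": 0},{"gripper": 1,"x": 0.0013,"y": -0.0487,"z": -0.0103,"ax": 0.007,"ay": 0,"az": 0},{"gripper": 1,"x": 0.0013,"y": -0.0487,"z": -0.01,"ax": 0.007,"ay": 0,"az": 0},{"gripper": 1,"x": 0.0013,"y": -0.0488,"z": -0.0096,"ax": 0.007,"ay": 0,"az": 0},{"gripper": 1,"x": 0.0013,"y": -0.0489,"z": -0.0093,"ax": 0.007,"ay": 0,"az": 0},{"gripper": 1,"x": 0.0013,"y": -0.049,"z": -0.0089,"ax": 0.007,"ay": 0,"az": 0},{"gripper": 1,"x": 0.0012,"y": -0.049,"z": -0.0085,"ax": 0.007,"ay": 0,"az": 0},{"gripper": 1,"x": 0.0012,"y": -0.0491,"z": -0.0082,"ax": 0.007,"ay": 0,"az": 0}]}}

```text
time_s: 19.4
position: [471.2, 355.7, 231.3]
tool_rot: [2.961, 0.144, 0.012]
force: [0.8, -0.2, -1.7]
finger_gap: 11.2
finger_force: 42.6
```

Call:
{"method": "step_arm", "body": {"steps": [{"gripper": 1,"x": 0.0012,"y": -0.0491,"z": -0.0078,"ax": 0.007,"ay": 0,"az": 0},{"gripper": 1,"x": 0,"y": 0,"z": 0,"ax": 0,"ay": 0,"az": 0},{"gripper": 1,"x": 0,"y": 0,"z": 0,"ax": 0,"ay": 0,"az": 0}]}}

```text
time_s: 19.77
position: [468.1, 403.0, 230.7]
tool_rot: [2.966, 0.144, 0.012]
force: [-0.0, -0.6, -1.9]
finger_gap: 11.4
finger_force: 42.5
```

```bash
python3 - <<'E'
from h import *
st(); p,R=seat(120,9.5,up=150,dx=-.5); print(p.round(1)); plan(p,R,G=1,vmax=50)
c=cap('wrist');tabs(c); hand(c,bot.sense(),'blue')
E
```

```text
19.77 [468.1 403.  230.7] ty [ 0.095 -0.981  0.171] tz [ 0.017 -0.17  -0.985] F [-0.  -0.6 -1.9] gap 11.4 ff 42.5 q [-1.31  0.81  0.92  1.53 -0.5   1.18 -1.79]
[467.3 405.  231.9]
{"gripper": 1, "x": -0.0006, "y": -0.0018, "z": -0.0016, "ax": 0.006, "ay": -0.0, "az": 0.002},red x -61.2 -52.1 y -149.9 -117.9 cx -56.6
red x 54.4 63.2 y -150.1 -119.4 cx 58.8
yellow x -61.7 -52.6 y -69.3 -38.2 cx -57.1
yellow x 53.7 63.0 y -70.3 -38.0 cx 58.3
green x -61.5 -53.7 y 11.2 40.6 cx -57.6
green x 54.0 61.8 y 11.1 39.7 cx 57.9
blue x -62.1 -53.7 y 91.2 103.6 cx -57.9
blue x 52.8 61.9 y 89.7 120.3 cx 57.4
blue (301, 109, 33, 243) V down the column [111, 125, 131, 133, 131, 136, 154, 185, 200, 207, 208, 211, 211, 210, 211, 212, 211, 211, 213, 212, 212, 212, 212, 211, 211, 212, 210, 210, 212, 213]
109 [77.8 -1.2 -0.2]
117 [75.  -1.2 -0.2]
```

Call:
{"method": "step_arm", "body": {"steps": [{"gripper": 1,"x": -0.0006,"y": -0.0018,"z": 0.015,"ax": 0.006,"ay": 0,"az": 0.002},{"gripper": 1,"x": 0,"y": 0,"z": 0.02,"ax": 0,"ay": 0,"az": 0},{"gripper": 1,"x": 0,"y": 0,"z": 0,"ax": 0,"ay": 0,"az": 0},{"gripper": 1,"x": 0,"y": 0,"z": 0,"ax": 0,"ay": 0,"az": 0}]}}

```text
time_s: 20.32
position: [468.4, 400.2, 198.0]
tool_rot: [2.976, 0.141, 0.016]
force: [-0.4, 0.1, -3.2]
finger_gap: 11.3
finger_force: 42.4
```

```bash
python3 - <<'E'
from h import *
st(); 
p,R=seat(120,9.5,up=110,dx=-.5); print(p.round(1)); plan(p,R,G=1,vmax=20)
E
```

```text
20.32 [468.4 400.2 198. ] ty [ 0.093 -0.982  0.162] tz [ 0.018 -0.161 -0.987] F [-0.4  0.1 -3.2] gap 11.3 ff 42.4 q [-1.3   0.84  0.9   1.57 -0.54  1.11 -1.77]
[467.9 398.4 192.5]
{"gripper": 1, "x": -0.0007, "y": 0.0008, "z": 0.0057, "ax": -0.003, "ay": -0.003, "az": -0.0},
```

Call:
{"method": "step_arm", "body": {"steps": [{"gripper": 1,"x": -0.0007,"y": 0.0008,"z": 0.016,"ax": -0.002,"ay": -0.002,"az": 0},{"gripper": 1,"x": 0,"y": 0,"z": 0.0175,"ax": 0,"ay": 0,"az": 0},{"gripper": 1,"x": 0,"y": 0,"z": 0.0175,"ax": 0,"ay": 0,"az": 0},{"gripper": 1,"x": 0,"y": 0,"z": 0.0175,"ax": 0,"ay": 0,"az": 0},{"gripper": 1,"x": 0,"y": 0,"z": 0.0175,"ax": 0,"ay": 0,"az": 0},{"gripper": 1,"x": 0,"y": 0,"z": 0,"ax": 0,"ay": 0,"az": 0},{"gripper": 1,"x": 0,"y": 0,"z": 0,"ax": 0,"ay": 0,"az": 0}]}}

```text
time_s: 21.2
position: [469.3, 385.8, 113.3]
tool_rot: [2.974, 0.142, 0.014]
force: [0.2, -1.0, -1.4]
finger_gap: 11.4
finger_force: 42.4
```

```bash
python3 - <<'E'
from h import *
st(); 
p,R=seat(120,9.5,up=1,dx=-.5); print(p.round(1)); plan(p,R,G=1,vmax=8)
E
```

```text
21.2 [469.3 385.8 113.3] ty [ 0.094 -0.982  0.164] tz [ 0.017 -0.163 -0.986] F [ 0.2 -1.  -1.4] gap 11.4 ff 42.4 q [-1.26  0.92  0.83  1.66 -0.61  0.95 -1.71]
[469.6 380.5  85. ]
{"gripper": 1, "x": -0.0001, "y": 0.0002, "z": 0.0072, "ax": -0.0, "ay": -0.0, "az": 0.0},{"gripper": 1, "x": -0.0001, "y": 0.0002, "z": 0.0072, "ax": -0.0, "ay": -0.0, "az": 0.0},{"gripper": 1, "x": -0.0001, "y": 0.0002, "z": 0.0072, "ax": -0.0, "ay": -0.0, "az": 0.0},{"gripper": 1, "x": -0.0001, "y": 0.0002, "z": 0.0072, "ax": -0.0, "ay": -0.0, "az": 0.0},
```

Call:
{"method": "step_arm", "body": {"steps": [{"gripper": 1,"x": 0,"y": 0.0005,"z": 0.0073,"ax": 0,"ay": 0,"az": 0},{"gripper": 1,"x": 0,"y": 0,"z": 0.0073,"ax": 0,"ay": 0,"az": 0},{"gripper": 1,"x": 0,"y": 0,"z": 0.0073,"ax": 0,"ay": 0,"az": 0},{"gripper": 1,"x": 0,"y": 0,"z": 0.006,"ax": 0,"ay": 0,"az": 0},{"gripper": 1,"x": 0,"y": 0,"z": 0,"ax": 0,"ay": 0,"az": 0},{"gripper": 1,"x": 0,"y": 0,"z": 0,"ax": 0,"ay": 0,"az": 0}]}}

```text
time_s: 21.95
position: [469.4, 380.6, 85.5]
tool_rot: [2.973, 0.142, 0.012]
force: [-0.6, 0.6, -2.9]
finger_gap: 11.3
finger_force: 42.6
```

```bash
python3 - <<'E'
from h import *
st(); 
p,R=seat(120,-9,up=1,along=0,dx=-.5); print(p.round(1)); plan(p,R,n=6,G=1)
E
```

```text
21.95 [469.4 380.6  85.5] ty [ 0.094 -0.982  0.164] tz [ 0.016 -0.164 -0.986] F [-0.6  0.6 -2.9] gap 11.3 ff 42.6 q [-1.24  0.95  0.8   1.69 -0.64  0.9  -1.68]
[471.8 357.   85.1]
{"gripper": 1, "x": 0.0, "y": 0.0039, "z": 0.0007, "ax": 0.054, "ay": -0.0, "az": 0.0},{"gripper": 1, "x": 0.0, "y": 0.0039, "z": 0.0005, "ax": 0.054, "ay": -0.0, "az": 0.0},{"gripper": 1, "x": 0.0, "y": 0.0039, "z": 0.0003, "ax": 0.054, "ay": -0.0, "az": 0.0},{"gripper": 1, "x": 0.0, "y": 0.004, "z": 0.0001, "ax": 0.054, "ay": -0.0, "az": 0.0},{"gripper": 1, "x": 0.0, "y": 0.004, "z": -0.0001, "ax": 0.054, "ay": -0.0, "az": 0.0},{"gripper": 1, "x": 0.0, "y": 0.0039, "z": -0.0004, "ax": 0.054, "ay": -0.0, "az": 0.0},
```

Call:
{"method": "step_arm", "body": {"steps": [{"gripper": 1,"x": 0,"y": 0.0039,"z": 0.0008,"ax": 0.054,"ay": 0,"az": 0},{"gripper": 1,"x": 0,"y": 0.004,"z": 0.0006,"ax": 0.054,"ay": 0,"az": 0},{"gripper": 1,"x": 0,"y": 0.004,"z": 0.0004,"ax": 0.054,"ay": 0,"az": 0},{"gripper": 1,"x": 0,"y": 0.004,"z": 0.0001,"ax": 0.054,"ay": 0,"az": 0},{"gripper": 1,"x": 0,"y": 0.004,"z": -0.0001,"ax": 0.054,"ay": 0,"az": 0},{"gripper": 1,"x": 0,"y": 0.0035,"z": 0,"ax": 0.045,"ay": 0,"az": 0},{"gripper": 1,"x": 0,"y": 0,"z": 0,"ax": 0,"ay": 0,"az": 0},{"gripper": 1,"x": 0,"y": 0,"z": 0,"ax": 0,"ay": 0,"az": 0}]}}

```text
time_s: 22.95
position: [471.8, 357.9, 85.0]
tool_rot: [-2.988, -0.144, 0.01]
force: [-0.8, 2.2, 1.1]
finger_gap: 11.3
finger_force: 43.0
```

```bash
python3 - <<'E'
from h import *
st(); p,R=seat(120,-9.5,up=1,along=0,dx=-.5); print(p.round(1)); plan(p,R,n=1,G=1)
E
```

```text
22.95 [471.8 357.9  85. ] ty [ 0.095 -0.984 -0.15 ] tz [-0.014  0.149 -0.989] F [-0.8  2.2  1.1] gap 11.3 ff 43.0 q [-0.96  0.79  0.54  1.89 -0.89  0.67 -1.29]
[471.9 356.3  85. ]
{"gripper": 1, "x": -0.0, "y": 0.0016, "z": -0.0002, "ax": 0.015, "ay": -0.001, "az": 0.001},
```

Call:
{"method": "step_arm", "body": {"steps": [{"gripper": 1,"x": 0,"y": 0.0005,"z": 0.0005,"ax": 0,"ay": 0,"az": 0},{"gripper": 0.65,"x": 0,"y": 0,"z": 0,"ax": 0,"ay": 0,"az": 0},{"gripper": 0.65,"x": 0,"y": 0,"z": 0,"ax": 0,"ay": 0,"az": 0},{"gripper": 0.65,"x": 0,"y": 0,"z": 0,"ax": 0,"ay": 0,"az": 0},{"gripper": 0.65,"x": 0,"y": 0,"z": -0.025,"ax": 0,"ay": 0,"az": 0},{"gripper": 0.65,"x": 0,"y": 0,"z": -0.05,"ax": 0,"ay": 0,"az": 0},{"gripper": 0.65,"x": 0,"y": 0,"z": -0.06,"ax": 0,"ay": 0,"az": 0},{"gripper": 0.65,"x": 0,"y": 0,"z": 0,"ax": 0,"ay": 0,"az": 0}]}}

```text
time_s: 23.95
position: [476.8, 336.3, 222.0]
tool_rot: [-2.985, -0.141, -0.002]
force: [0.1, 1.1, -1.2]
finger_gap: 29.9
finger_force: 0.0
```

```bash
python3 - <<'E'
from h import *
st(); c=cap('wrist'); tabs(c); masks(c,115)
for l in (75,-75): print(proj(c,rack(l,120-105*np.sin(np.radians(9.5)),12+103.5)))
print('top'); masks(cap('top'))
p,R=pick([473.5,-98.9,115.4],.1,np.radians(14),32,130); print(p); plan(p,R,G=.4,vmax=54)
E
```

```text
23.95 [476.8 336.3 222. ] ty [ 0.094 -0.984 -0.152] tz [-0.006  0.153 -0.988] F [ 0.1  1.1 -1.2] gap 29.9 ff 0.0 q [-1.04  0.61  0.72  1.81 -0.69  0.91 -1.45]
red x -62.6 -52.1 y -149.7 -118.5 cx -57.3
yellow x -62.0 -52.5 y -69.9 -38.8 cx -57.3
yellow x 53.4 63.0 y -70.2 -38.3 cx 58.2
green x 53.5 61.9 y 10.5 39.7 cx 57.7
blue x 52.7 61.5 y 90.1 119.9 cx 57.1
red (588, 282, 48, 14) [430.  94.]
red (519, 261, 19, 6) [441. 164.]
red (476, 167, 33, 26) [510. 212.]
red (524, 111, 116, 178) [503. 143.]
green (387, 268, 35, 10) [412. 264.]
green (373, 252, 24, 5) [428. 285.]
green (340, 164, 15, 23) [498. 329.]
green (397, 133, 42, 12) [536. 276.]
blue (299, 261, 32, 10) [404. 349.]
blue (297, 146, 29, 110) [470. 358.]
blue (293, 132, 40, 12) [527. 362.]
blue (310, 111, 15, 17) [542. 359.]
[319.43491988 113.30539679]
[319.01027714 272.01955079]
top
red (377, 263, 38, 31) [ 292. -315.]
red (246, 193, 12, 43) [481. 112.]
red (603, 148, 37, 42) [ 617. -987.]
red (298, 124, 39, 21) [720. -83.]
green (321, 193, 9, 50) [ 470. -107.]
blue (166, 221, 10, 22) [429. 352.]
blue (433, 176, 64, 47) [ 526. -521.]
[471.13311484 -75.31009721 210.48898118]
{"gripper": 0.4, "x": -0.0052, "y": 0.0508, "z": -0.0068, "ax": -0.049, "ay": -0.0, "az": -0.001},{"gripper": 0.4, "x": -0.0052, "y": 0.0511, "z": -0.0043, "ax": -0.049, "ay": -0.0, "az": -0.001},{"gripper": 0.4, "x": -0.0053, "y": 0.0512, "z": -0.0018, "ax": -0.049, "ay": -0.0, "az": -0.001},{"gripper": 0.4, "x": -0.0053, "y": 0.0512, "z": 0.0008, "ax": -0.049, "ay": -0.0, "az": -0.001},{"gripper": 0.4, "x": -0.0053, "y": 0.0511, "z": 0.0033, "ax": -0.049, "ay": -0.0, "az": -0.001},{"gripper": 0.4, "x": -0.0053, "y": 0.0509, "z": 0.0058, "ax": -0.049, "ay": -0.0, "az": -0.001},{"gripper": 0.4, "x": -0.0054, "y": 0.0506, "z": 0.0083, "ax": -0.049, "ay": -0.0, "az": -0.001},{"gripper": 0.4, "x": -0.0054, "y": 0.0501, "z": 0.0108, "ax": -0.049, "ay": -0.0, "az": -0.001},
```

Blue is seated, its far end at row 111 against 113 predicted. On to green.

Call:
{"method": "step_arm", "body": {"steps": [{"gripper": 0.4,"x": -0.0052,"y": 0.0508,"z": -0.0068,"ax": -0.049,"ay": 0,"az": -0.001},{"gripper": 0.4,"x": -0.0052,"y": 0.0511,"z": -0.0043,"ax": -0.049,"ay": 0,"az": -0.001},{"gripper": 0.4,"x": -0.0053,"y": 0.0512,"z": -0.0018,"ax": -0.049,"ay": 0,"az": -0.001},{"gripper": 0.4,"x": -0.0053,"y": 0.0512,"z": 0.0008,"ax": -0.049,"ay": 0,"az": -0.001},{"gripper": 0.4,"x": -0.0053,"y": 0.0511,"z": 0.0033,"ax": -0.049,"ay": 0,"az": -0.001},{"gripper": 0.4,"x": -0.0053,"y": 0.0509,"z": 0.0058,"ax": -0.049,"ay": 0,"az": -0.001},{"gripper": 0.4,"x": -0.0054,"y": 0.0506,"z": 0.0083,"ax": -0.049,"ay": 0,"az": -0.001},{"gripper": 0.4,"x": -0.0054,"y": 0.0501,"z": 0.0108,"ax": -0.049,"ay": 0,"az": -0.001},{"gripper": 0.4,"x": 0,"y": 0,"z": 0,"ax": 0,"ay": 0,"az": 0},{"gripper": 0.4,"x": 0,"y": 0,"z": 0,"ax": 0,"ay": 0,"az": 0}]}}

```text
time_s: 25.3
position: [471.3, -74.5, 208.9]
tool_rot: [2.897, 0.151, 0.015]
force: [0.5, 1.0, -0.0]
finger_gap: 51.4
finger_force: 0.0
```

```bash
python3 - <<'E'
from h import *
st(); c=cap('wrist','w8'); pickle.dump(c,open('w8.pkl','wb')); masks(c)
for d in (-75,75): print(proj(c,np.array([473.5,-98.9,115.4])+Rz(.1)@[d,0,0]).round(0))
E
```

```text
25.3 [471.3 -74.5 208.9] ty [ 0.101 -0.966  0.239] tz [ 0.023 -0.238 -0.971] F [ 0.5  1.  -0. ] gap 51.4 ff 0.0 q [-0.69  0.57  0.92  2.07 -0.34  0.67 -1.07]
red (408, 267, 54, 26) [ 386. -237.]
red (0, 242, 55, 19) [429. 115.]
red (66, 231, 53, 13) [440.  74.]
red (0, 76, 51, 161) [499. 105.]
red (0, 40, 52, 25) [563.  95.]
green (315, 109, 14, 163) [ 482. -100.]
blue (525, 102, 115, 92) [ 538. -379.]
[319. 275.]
[320. 109.]
```

View pics/w8.png

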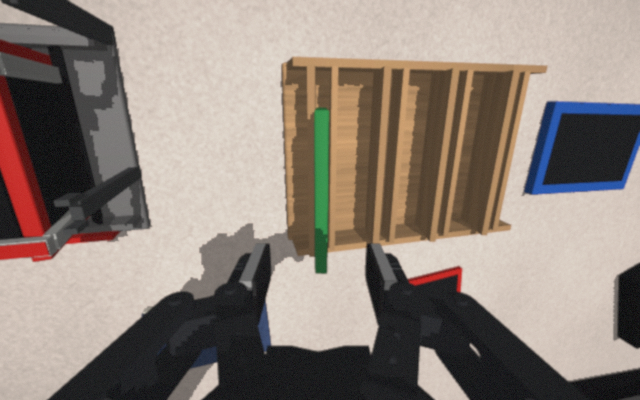

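The green tablet is seen edge-on at (321,109–272), matching the prediction, so I'll descend.

Call:
{"method": "step_arm", "body": {"steps": [{"gripper": 0.4,"x": 0,"y": 0.001,"z": 0.03,"ax": -0.003,"ay": 0,"az": 0},{"gripper": 0.4,"x": 0,"y": 0,"z": 0.03,"ax": 0,"ay": 0,"az": 0},{"gripper": 0.4,"x": 0,"y": 0,"z": 0.025,"ax": 0,"ay": 0,"az": 0},{"gripper": 0.4,"x": 0,"y": 0,"z": 0.025,"ax": 0,"ay": 0,"az": 0},{"gripper": 0.4,"x": 0,"y": 0,"z": 0.018,"ax": 0,"ay": 0,"az": 0},{"gripper": 0.4,"x": 0,"y": 0,"z": 0,"ax": 0,"ay": 0,"az": 0},{"gripper": 0.4,"x": 0,"y": 0,"z": 0,"ax": 0,"ay": 0,"az": 0}]}}

```text
time_s: 26.22
position: [475.6, -106.4, 86.3]
tool_rot: [2.893, 0.152, 0.019]
force: [0.2, 0.2, -0.3]
finger_gap: 51.1
finger_force: 0.0
```

```bash
python3 - <<'E'
from h import *
st(); p,R=pick([473.5,-99.5,115.4],.1,np.radians(14),32); plan(p,R,G=.4,vmax=50)
E
```

```text
26.23 [ 475.6 -106.4   86.3] ty [ 0.101 -0.965  0.242] tz [ 0.026 -0.241 -0.97 ] F [ 0.2  0.2 -0.3] gap 51.1 ff 0.0 q [-0.43  0.74  0.63  2.16 -0.52  0.35 -0.91]
{"gripper": 0.4, "x": -0.0014, "y": 0.0002, "z": 0.0021, "ax": 0.0, "ay": -0.001, "az": 0.005},
```

Call:
{"method": "step_arm", "body": {"steps": [{"gripper": 0.4,"x": -0.0014,"y": 0,"z": 0.0021,"ax": 0,"ay": 0,"az": 0},{"gripper": 1,"x": 0,"y": 0,"z": 0,"ax": 0,"ay": 0,"az": 0},{"gripper": 1,"x": 0,"y": 0,"z": 0,"ax": 0,"ay": 0,"az": 0},{"gripper": 1,"x": 0,"y": 0,"z": 0,"ax": 0,"ay": 0,"az": 0},{"gripper": 1,"x": 0,"y": 0,"z": 0,"ax": 0,"ay": 0,"az": 0},{"gripper": 1,"x": 0,"y": 0,"z": 0,"ax": 0,"ay": 0,"az": 0}]}}

```text
time_s: 26.98
position: [474.2, -108.2, 84.4]
tool_rot: [2.892, 0.149, 0.02]
force: [-0.6, -0.7, 4.5]
finger_gap: 10.8
finger_force: 43.8
```

Call:
{"method": "step_arm", "body": {"steps": [{"gripper": 1,"x": 0,"y": 0,"z": -0.0375,"ax": 0,"ay": 0,"az": 0},{"gripper": 1,"x": 0,"y": 0,"z": -0.0375,"ax": 0,"ay": 0,"az": 0},{"gripper": 1,"x": 0,"y": 0,"z": -0.0375,"ax": 0,"ay": 0,"az": 0},{"gripper": 1,"x": 0,"y": 0,"z": -0.05,"ax": 0,"ay": 0,"az": 0},{"gripper": 1,"x": 0,"y": 0,"z": 0,"ax": 0,"ay": 0,"az": 0},{"gripper": 1,"x": 0,"y": 0,"z": 0,"ax": 0,"ay": 0,"az": 0}]}}

```text
time_s: 27.72
position: [468.7, -67.8, 240.6]
tool_rot: [2.894, 0.151, 0.015]
force: [0.1, -0.2, -2.6]
finger_gap: 11.3
finger_force: 42.8
```

```bash
python3 - <<'E'
from h import *
st(); s=bot.sense(); hand(cap('wrist'),s,'green')
p,R=seat(40,9.5,up=150); print(p.round(1)); plan(p,R,G=1,vmax=54)
E
```

```text
27.73 [468.7 -67.8 240.6] ty [ 0.101 -0.965  0.241] tz [ 0.023 -0.24  -0.97 ] F [ 0.1 -0.2 -2.6] gap 11.3 ff 42.8 q [-0.76  0.54  1.    2.04 -0.31  0.75 -1.09]
green (303, 111, 30, 240) V down the column [98, 94, 97, 98, 98, 111, 133, 147, 152, 153, 153, 156, 152, 153, 153, 154, 155, 156, 155, 153, 156, 154, 156, 155, 153, 156, 153, 155, 154, 154]
111 [77.4 -0.3 -0.2]
119 [74.6 -0.3 -0.2]
[475.4 325.4 231.9]
{"gripper": 1, "x": 0.0059, "y": -0.0476, "z": -0.0108, "ax": 0.01, "ay": 0.0, "az": 0.001},{"gripper": 1, "x": 0.0059, "y": -0.0477, "z": -0.0103, "ax": 0.01, "ay": 0.0, "az": 0.001},{"gripper": 1, "x": 0.0058, "y": -0.0478, "z": -0.0099, "ax": 0.01, "ay": 0.0, "az": 0.001},{"gripper": 1, "x": 0.0058, "y": -0.048, "z": -0.0094, "ax": 0.01, "ay": 0.0, "az": 0.001},{"gripper": 1, "x": 0.0057, "y": -0.048, "z": -0.0089, "ax": 0.01, "ay": 0.0, "az": 0.001},{"gripper": 1, "x": 0.0057, "y": -0.0481, "z": -0.0085, "ax": 0.01, "ay": 0.0, "az": 0.001},{"gripper": 1, "x": 0.0056, "y": -0.0482, "z": -0.008, "ax": 0.01, "ay": 0.0, "az": 0.001},{"gripper": 1, "x": 0.0056, "y": -0.0483, "z": -0.0075, "ax": 0.01, "ay": 0.0, "az": 0.001},
```

Call:
{"method": "step_arm", "body": {"steps": [{"gripper": 1,"x": 0.0059,"y": -0.0476,"z": -0.0108,"ax": 0.01,"ay": 0,"az": 0.001},{"gripper": 1,"x": 0.0059,"y": -0.0477,"z": -0.0103,"ax": 0.01,"ay": 0,"az": 0.001},{"gripper": 1,"x": 0.0058,"y": -0.0478,"z": -0.0099,"ax": 0.01,"ay": 0,"az": 0.001},{"gripper": 1,"x": 0.0058,"y": -0.048,"z": -0.0094,"ax": 0.01,"ay": 0,"az": 0.001},{"gripper": 1,"x": 0.0057,"y": -0.048,"z": -0.0089,"ax": 0.01,"ay": 0,"az": 0.001},{"gripper": 1,"x": 0.0057,"y": -0.0481,"z": -0.0085,"ax": 0.01,"ay": 0,"az": 0.001},{"gripper": 1,"x": 0.0056,"y": -0.0482,"z": -0.008,"ax": 0.01,"ay": 0,"az": 0.001},{"gripper": 1,"x": 0.0056,"y": -0.0483,"z": -0.0075,"ax": 0.01,"ay": 0,"az": 0.001},{"gripper": 1,"x": 0,"y": 0,"z": 0,"ax": 0,"ay": 0,"az": 0},{"gripper": 1,"x": 0,"y": 0,"z": 0,"ax": 0,"ay": 0,"az": 0}]}}

```text
time_s: 29.02
position: [476.1, 323.1, 231.9]
tool_rot: [2.971, 0.14, 0.011]
force: [0.4, -0.3, -2.4]
finger_gap: 11.5
finger_force: 42.7
```

```bash
python3 - <<'E'
from h import *
st(); c=cap('wrist');tabs(c); hand(c,bot.sense(),'green')
p,R=seat(40,9.5,up=110); print(p.round(1)); plan(p,R,G=1,vmax=24)
E
```

```text
29.02 [476.1 323.1 231.9] ty [ 0.093 -0.982  0.167] tz [ 0.015 -0.166 -0.986] F [ 0.4 -0.3 -2.4] gap 11.5 ff 42.7 q [-1.26  0.75  0.96  1.67 -0.49  1.1  -1.66]
red x -62.2 -52.2 y -149.3 -118.3 cx -57.2
red x 53.8 62.8 y -148.9 -119.7 cx 58.3
yellow x -61.8 -52.6 y -69.6 -38.5 cx -57.2
yellow x 53.2 62.8 y -70.4 -38.2 cx 58.0
green x 53.7 61.9 y 10.4 39.9 cx 57.8
blue x 52.8 61.6 y 90.8 120.5 cx 57.2
green (301, 110, 33, 241) V down the column [102, 103, 106, 102, 106, 107, 122, 147, 163, 164, 171, 172, 170, 171, 172, 170, 170, 170, 170, 169, 171, 171, 170, 170, 171, 169, 169, 171, 169, 170]
110 [77.5 -1.1 -0.2]
118 [74.7 -1.1 -0.2]
[476.  318.8 192.5]
{"gripper": 1, "x": -0.0004, "y": -0.0015, "z": 0.02, "ax": 0.001, "ay": 0.0, "az": -0.001},{"gripper": 1, "x": -0.0004, "y": -0.0015, "z": 0.02, "ax": 0.001, "ay": 0.0, "az": -0.001},
```

Call:
{"method": "step_arm", "body": {"steps": [{"gripper": 1,"x": -0.0004,"y": -0.0015,"z": 0.02,"ax": 0.001,"ay": 0,"az": 0},{"gripper": 1,"x": -0.0004,"y": -0.0015,"z": 0.02,"ax": 0.001,"ay": 0,"az": 0},{"gripper": 1,"x": 0,"y": 0,"z": 0,"ax": 0,"ay": 0,"az": 0},{"gripper": 1,"x": 0,"y": 0,"z": 0,"ax": 0,"ay": 0,"az": 0}]}}

```text
time_s: 29.58
position: [476.7, 320.3, 194.2]
tool_rot: [2.976, 0.14, 0.015]
force: [0.6, 0.4, -0.7]
finger_gap: 11.4
finger_force: 42.6
```

```bash
python3 - <<'E'
from h import *
st(); p,R=seat(40,9.5,up=110); print(p.round(1)); plan(p,R,G=1,vmax=24)
E
```

```text
29.57 [476.7 320.3 194.2] ty [ 0.092 -0.982  0.162] tz [ 0.018 -0.161 -0.987] F [ 0.6  0.4 -0.7] gap 11.4 ff 42.6 q [-1.24  0.79  0.92  1.71 -0.53  1.02 -1.63]
[476.  318.8 192.5]
{"gripper": 1, "x": -0.0009, "y": 0.0011, "z": 0.0019, "ax": -0.003, "ay": -0.002, "az": -0.001},
```

Call:
{"method": "step_arm", "body": {"steps": [{"gripper": 1,"x": -0.0008,"y": 0.0011,"z": 0.0165,"ax": -0.003,"ay": -0.002,"az": 0},{"gripper": 1,"x": 0,"y": 0,"z": 0.0165,"ax": 0,"ay": 0,"az": 0},{"gripper": 1,"x": 0,"y": 0,"z": 0.0165,"ax": 0,"ay": 0,"az": 0},{"gripper": 1,"x": 0,"y": 0,"z": 0.0165,"ax": 0,"ay": 0,"az": 0},{"gripper": 1,"x": 0,"y": 0,"z": 0.0165,"ax": 0,"ay": 0,"az": 0},{"gripper": 1,"x": 0,"y": 0,"z": 0,"ax": 0,"ay": 0,"az": 0},{"gripper": 1,"x": 0,"y": 0,"z": 0,"ax": 0,"ay": 0,"az": 0}]}}

```text
time_s: 30.45
position: [477.2, 306.5, 112.5]
tool_rot: [2.973, 0.142, 0.013]
force: [0.6, 1.0, -1.9]
finger_gap: 11.3
finger_force: 42.6
```

```bash
python3 - <<'E'
from h import *
st(); p,R=seat(40,9.5,up=1); print(p.round(1)); plan(p,R,G=1,vmax=8)
E
```

```text
30.45 [477.2 306.5 112.5] ty [ 0.094 -0.982  0.165] tz [ 0.016 -0.164 -0.986] F [ 0.6  1.  -1.9] gap 11.3 ff 42.6 q [-1.18  0.87  0.84  1.8  -0.62  0.86 -1.56]
[477.7 300.9  85. ]
{"gripper": 1, "x": -0.0, "y": 0.0002, "z": 0.007, "ax": 0.0, "ay": -0.0, "az": 0.0},{"gripper": 1, "x": -0.0, "y": 0.0002, "z": 0.007, "ax": 0.0, "ay": -0.0, "az": 0.0},{"gripper": 1, "x": -0.0, "y": 0.0002, "z": 0.007, "ax": 0.0, "ay": -0.0, "az": 0.0},{"gripper": 1, "x": -0.0, "y": 0.0002, "z": 0.007, "ax": 0.0, "ay": -0.0, "az": 0.0},
```

Call:
{"method": "step_arm", "body": {"steps": [{"gripper": 1,"x": 0,"y": 0.0006,"z": 0.007,"ax": 0,"ay": 0,"az": 0},{"gripper": 1,"x": 0,"y": 0,"z": 0.007,"ax": 0,"ay": 0,"az": 0},{"gripper": 1,"x": 0,"y": 0,"z": 0.007,"ax": 0,"ay": 0,"az": 0},{"gripper": 1,"x": 0,"y": 0,"z": 0.006,"ax": 0,"ay": 0,"az": 0},{"gripper": 1,"x": 0,"y": 0,"z": 0,"ax": 0,"ay": 0,"az": 0},{"gripper": 1,"x": 0,"y": 0,"z": 0,"ax": 0,"ay": 0,"az": 0}]}}

```text
time_s: 31.2
position: [477.2, 301.3, 85.6]
tool_rot: [2.972, 0.142, 0.011]
force: [-0.3, 0.2, -2.2]
finger_gap: 11.5
finger_force: 42.7
```

```bash
python3 - <<'E'
from h import *
st(); 
p,R=seat(40,-9,up=1,along=0); print(p.round(1)); plan(p,R,n=6,G=1)
E
```

```text
31.2 [477.2 301.3  85.6] ty [ 0.094 -0.982  0.165] tz [ 0.015 -0.165 -0.986] F [-0.3  0.2 -2.2] gap 11.5 ff 42.7 q [-1.16  0.9   0.8   1.82 -0.65  0.8  -1.53]
[479.9 277.4  85.1]
{"gripper": 1, "x": 0.0001, "y": 0.004, "z": 0.0007, "ax": 0.054, "ay": 0.0, "az": 0.0},{"gripper": 1, "x": 0.0001, "y": 0.004, "z": 0.0005, "ax": 0.054, "ay": 0.0, "az": 0.0},{"gripper": 1, "x": 0.0001, "y": 0.004, "z": 0.0003, "ax": 0.054, "ay": 0.0, "az": 0.0},{"gripper": 1, "x": 0.0001, "y": 0.004, "z": 0.0001, "ax": 0.054, "ay": 0.0, "az": 0.0},{"gripper": 1, "x": 0.0001, "y": 0.004, "z": -0.0001, "ax": 0.054, "ay": 0.0, "az": 0.0},{"gripper": 1, "x": 0.0001, "y": 0.004, "z": -0.0003, "ax": 0.054, "ay": 0.0, "az": 0.0},
```

Call:
{"method": "step_arm", "body": {"steps": [{"gripper": 1,"x": 0,"y": 0.0039,"z": 0.0008,"ax": 0.054,"ay": 0,"az": 0},{"gripper": 1,"x": 0,"y": 0.004,"z": 0.0006,"ax": 0.054,"ay": 0,"az": 0},{"gripper": 1,"x": 0,"y": 0.004,"z": 0.0004,"ax": 0.054,"ay": 0,"az": 0},{"gripper": 1,"x": 0,"y": 0.004,"z": 0.0001,"ax": 0.054,"ay": 0,"az": 0},{"gripper": 1,"x": 0,"y": 0.004,"z": -0.0001,"ax": 0.054,"ay": 0,"az": 0},{"gripper": 1,"x": 0,"y": 0.0038,"z": 0,"ax": 0.047,"ay": 0,"az": 0},{"gripper": 1,"x": 0,"y": 0,"z": 0,"ax": 0,"ay": 0,"az": 0},{"gripper": 1,"x": 0,"y": 0,"z": 0,"ax": 0,"ay": 0,"az": 0}]}}

```text
time_s: 32.2
position: [479.6, 278.5, 85.4]
tool_rot: [-2.986, -0.143, 0.011]
force: [-2.5, 2.2, 5.9]
finger_gap: 11.4
finger_force: 43.8
```

Call:
{"method": "step_arm", "body": {"steps": [{"gripper": 1,"x": 0,"y": 0.0005,"z": 0.0005,"ax": 0,"ay": 0,"az": 0},{"gripper": 0.65,"x": 0,"y": 0,"z": 0,"ax": 0,"ay": 0,"az": 0},{"gripper": 0.65,"x": 0,"y": 0,"z": 0,"ax": 0,"ay": 0,"az": 0},{"gripper": 0.65,"x": 0,"y": 0,"z": 0,"ax": 0,"ay": 0,"az": 0},{"gripper": 0.65,"x": 0,"y": 0,"z": -0.025,"ax": 0,"ay": 0,"az": 0},{"gripper": 0.65,"x": 0,"y": 0,"z": -0.05,"ax": 0,"ay": 0,"az": 0},{"gripper": 0.65,"x": 0,"y": 0,"z": -0.06,"ax": 0,"ay": 0,"az": 0},{"gripper": 0.65,"x": 0,"y": 0,"z": -0.06,"ax": 0,"ay": 0,"az": 0},{"gripper": 0.65,"x": 0,"y": 0,"z": -0.05,"ax": 0,"ay": 0,"az": 0},{"gripper": 0.65,"x": 0,"y": 0,"z": 0,"ax": 0,"ay": 0,"az": 0}]}}

```text
time_s: 33.45
position: [485.5, 239.8, 330.1]
tool_rot: [-2.985, -0.141, 0.0]
force: [0.2, -0.0, -1.9]
finger_gap: 30.0
finger_force: 0.0
```

```bash
python3 - <<'E'
from h import *
st(); 
c=cap('wrist','w9'); pickle.dump(c,open('w9.pkl','wb')); tabs(c); masks(c)
for n,y in (('r',-120),('g',40),('b',120)):
  print(n,[proj(c,rack(l,y-105*np.sin(np.radians(9.5)),12+103.5)).round(0) for l in (75,-75)])
print('top');masks(cap('top'))
E
```

```text
33.45 [485.5 239.8 330.1] ty [ 0.094 -0.984 -0.153] tz [-0.007  0.153 -0.988] F [ 0.2 -0.  -1.9] gap 30.0 ff 0.0 q [-0.97  0.44  0.81  1.75 -0.52  1.11 -1.44]
red x -65.6 -52.6 y -149.5 -118.8 cx -59.1
red x 54.1 62.8 y -149.1 -119.5 cx 58.5
yellow x -62.4 -51.0 y -69.6 -20.8 cx -56.7
yellow x 53.0 62.0 y -70.1 -39.0 cx 57.5
green x -64.2 -54.4 y 10.7 40.3 cx -59.3
green x 54.2 61.2 y 11.8 39.9 cx 57.7
blue x -64.9 -54.2 y 89.5 120.9 cx -59.6
blue x 53.1 61.5 y 90.3 119.5 cx 57.3
red (433, 223, 28, 11) [430. 103.]
red (406, 202, 25, 23) [444. 141.]
red (386, 150, 20, 20) [507. 180.]
red (437, 133, 24, 87) [495. 116.]
red (446, 123, 31, 9) [552. 115.]
red (422, 108, 42, 18) [562. 138.]
red (596, 0, 26, 8) [678.  12.]
green (303, 217, 24, 8) [413. 270.]
green (312, 133, 11, 80) [479. 273.]
green (301, 123, 26, 7) [536. 283.]
blue (32, 356, 69, 44) [  2. 730.]
blue (243, 213, 24, 9) [405. 354.]
blue (249, 132, 17, 78) [471. 352.]
blue (235, 122, 26, 8) [527. 366.]
blue (247, 108, 23, 12) [543. 353.]
r [array([462., 111.]), array([444., 235.])]
g [array([319., 110.]), array([319., 227.])]
b [array([254., 110.]), array([261., 223.])]
top
red (41, 392, 26, 8) [-52. 690.]
red (377, 263, 38, 31) [ 292. -315.]
red (246, 193, 12, 43) [481. 112.]
red (603, 148, 37, 42) [ 617. -987.]
red (298, 124, 39, 21) [720. -83.]
blue (433, 176, 64, 47) [ 526. -521.]
```

View pics/w9.png

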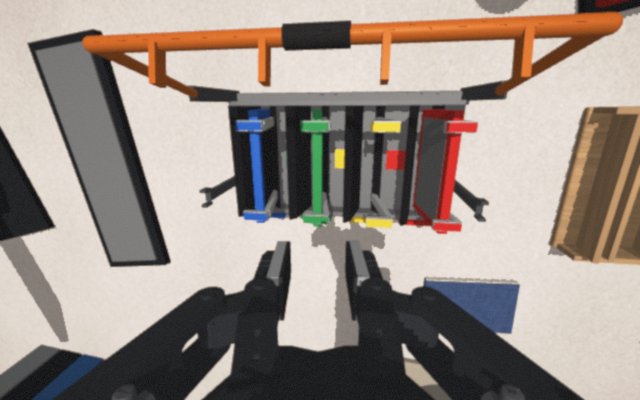

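All three tablets sit under their hooks: blue (258,170), green (318,170) and red (445,170). The bar is still up with its sleeve at (317,36), so next I'll fetch the bar.

```bash
python3 - <<'E'
from h import *
c=pickle.load(open('w9.pkl','rb')); print([(Rz(YAW).T@(onz(c,317,36,z)-RK)).round(1) for z in (255,260,265)])
p=np.array([606,252.5,345.]); plan(p,tool(YAW),G=.4,vmax=50)
E
```

```text
[array([125. ,   2.9, 255. ]), array([124. ,   2.1, 260. ]), array([123. ,   1.3, 265. ])]
{"gripper": 0.4, "x": 0.0124, "y": -0.0003, "z": -0.0019, "ax": -0.012, "ay": -0.012, "az": -0.157},{"gripper": 0.4, "x": 0.0123, "y": 0.0017, "z": -0.002, "ax": -0.012, "ay": -0.012, "az": -0.157},{"gripper": 0.4, "x": 0.0118, "y": 0.0036, "z": -0.0021, "ax": -0.012, "ay": -0.012, "az": -0.157},{"gripper": 0.4, "x": 0.0111, "y": 0.0054, "z": -0.0022, "ax": -0.012, "ay": -0.012, "az": -0.157},{"gripper": 0.4, "x": 0.0101, "y": 0.0071, "z": -0.0023, "ax": -0.012, "ay": -0.012, "az": -0.157},{"gripper": 0.4, "x": 0.0088, "y": 0.0086, "z": -0.0023, "ax": -0.012, "ay": -0.012, "az": -0.157},{"gripper": 0.4, "x": 0.0073, "y": 0.0099, "z": -0.0023, "ax": -0.012, "ay": -0.012, "az": -0.157},{"gripper": 0.4, "x": 0.0057, "y": 0.011, "z": -0.0022, "ax": -0.012, "ay": -0.012, "az": -0.157},{"gripper": 0.4, "x": 0.0039, "y": 0.0117, "z": -0.0021, "ax": -0.012, "ay": -0.012, "az": -0.157},{"gripper": 0.4, "x": 0.002, "y": 0.0122, "z": -0.002, "ax": -0.012, "ay": -0.012, "az": -0.157},
```

Call:
{"method": "step_arm", "body": {"steps": [{"gripper": 0.4,"x": 0.0124,"y": 0,"z": -0.002,"ax": -0.012,"ay": -0.012,"az": -0.157},{"gripper": 0.4,"x": 0.0123,"y": 0.0017,"z": -0.002,"ax": -0.012,"ay": -0.012,"az": -0.157},{"gripper": 0.4,"x": 0.0118,"y": 0.0036,"z": -0.002,"ax": -0.012,"ay": -0.012,"az": -0.157},{"gripper": 0.4,"x": 0.0111,"y": 0.0054,"z": -0.002,"ax": -0.012,"ay": -0.012,"az": -0.157},{"gripper": 0.4,"x": 0.0101,"y": 0.0071,"z": -0.002,"ax": -0.012,"ay": -0.012,"az": -0.157},{"gripper": 0.4,"x": 0.0088,"y": 0.0086,"z": -0.002,"ax": -0.012,"ay": -0.012,"az": -0.157},{"gripper": 0.4,"x": 0.0073,"y": 0.0099,"z": -0.002,"ax": -0.012,"ay": -0.012,"az": -0.157},{"gripper": 0.4,"x": 0.0057,"y": 0.011,"z": -0.002,"ax": -0.012,"ay": -0.012,"az": -0.157},{"gripper": 0.4,"x": 0.0039,"y": 0.0117,"z": -0.002,"ax": -0.012,"ay": -0.012,"az": -0.157},{"gripper": 0.4,"x": 0.002,"y": 0.0122,"z": -0.002,"ax": -0.012,"ay": -0.012,"az": -0.157}]}}

```text
time_s: 34.8
position: [605.7, 252.7, 340.9]
tool_rot: [-2.103, -2.333, 0.009]
force: [0.1, -0.4, 0.3]
finger_gap: 51.3
finger_force: 0.0
```

Call:
{"method": "step_arm", "body": {"steps": [{"gripper": 0.4,"x": 0,"y": 0,"z": 0,"ax": 0,"ay": 0,"az": 0},{"gripper": 0.4,"x": 0,"y": 0,"z": 0,"ax": 0,"ay": 0,"az": 0}]}}

```text
time_s: 35.05
position: [605.5, 252.2, 342.3]
tool_rot: [-2.113, -2.324, 0.006]
force: [0.5, -0.7, -0.1]
finger_gap: 51.2
finger_force: 0.0
```

```bash
python3 - <<'E'
from h import *
st(); plan([606,253,247.],tool(YAW),G=.4,vmax=30)
E
```

```text
35.05 [605.5 252.2 342.3] ty [ 0.995  0.095 -0.003] tz [-0.003 -0.003 -1.   ] F [ 0.5 -0.7 -0.1] gap 51.2 ff 0.0 q [-0.67  0.58  0.42  1.34 -0.23  1.27 -0.15]
{"gripper": 0.4, "x": 0.0002, "y": 0.0002, "z": 0.0238, "ax": -0.001, "ay": 0.001, "az": 0.0},{"gripper": 0.4, "x": 0.0002, "y": 0.0002, "z": 0.0238, "ax": -0.001, "ay": 0.001, "az": 0.0},{"gripper": 0.4, "x": 0.0002, "y": 0.0002, "z": 0.0238, "ax": -0.001, "ay": 0.001, "az": 0.0},{"gripper": 0.4, "x": 0.0002, "y": 0.0002, "z": 0.0238, "ax": -0.001, "ay": 0.001, "az": 0.0},
```

Call:
{"method": "step_arm", "body": {"steps": [{"gripper": 0.4,"x": 0,"y": 0.0005,"z": 0.0238,"ax": -0.003,"ay": 0.003,"az": 0},{"gripper": 0.4,"x": 0,"y": 0,"z": 0.0238,"ax": 0,"ay": 0,"az": 0},{"gripper": 0.4,"x": 0,"y": 0,"z": 0.0238,"ax": 0,"ay": 0,"az": 0},{"gripper": 0.4,"x": 0,"y": 0,"z": 0.0238,"ax": 0,"ay": 0,"az": 0},{"gripper": 0.4,"x": 0,"y": 0,"z": 0,"ax": 0,"ay": 0,"az": 0},{"gripper": 1,"x": 0,"y": 0,"z": 0,"ax": 0,"ay": 0,"az": 0},{"gripper": 1,"x": 0,"y": 0,"z": 0,"ax": 0,"ay": 0,"az": 0},{"gripper": 1,"x": 0,"y": 0,"z": 0,"ax": 0,"ay": 0,"az": 0},{"gripper": 1,"x": 0,"y": 0,"z": 0,"ax": 0,"ay": 0,"az": 0}], "squeeze": 30}}

```text
time_s: 36.17
position: [607.7, 252.7, 249.9]
tool_rot: [2.109, 2.326, 0.008]
force: [-0.4, -1.1, 6.0]
finger_gap: 14.5
finger_force: 29.7
```

```bash
python3 - <<'E'
from h import *
st(); a1=np.arccos(-(124-95)/130); print('a',a1)
A=np.linspace(1.796,.0,21)
for i in range(20):
    d=[-130*(np.cos(A[i+1])-np.cos(A[i])),130*(np.sin(A[i+1])-np.sin(A[i]))]
    print(round(d[0]/1000,4),round(-d[1]/1000,4))
E
```

```text
36.17 [607.7 252.7 249.9] ty [0.995 0.098 0.005] tz [ 0.005  0.002 -1.   ] F [-0.4 -1.1  6. ] gap 14.5 ff 29.7 q [-0.66  0.65  0.39  1.48 -0.27  1.06 -0.11]
a 1.7957661266194225
-0.0115 -0.0021
-0.0116 -0.0011
-0.0117 -0.0
-0.0116 0.001
-0.0115 0.0021
-0.0113 0.0031
-0.0109 0.0041
-0.0105 0.0051
-0.01 0.006
-0.0094 0.0069
-0.0088 0.0077
-0.0081 0.0084
-0.0073 0.0091
-0.0064 0.0097
-0.0055 0.0103
-0.0046 0.0107
-0.0036 0.0111
-0.0026 0.0114
-0.0016 0.0116
-0.0005 0.0117
```

Call:
{"method": "step_arm", "body": {"steps": [{"gripper": 1,"x": 0,"y": -0.0115,"z": -0.0021,"ax": 0,"ay": 0,"az": 0},{"gripper": 1,"x": 0,"y": -0.0116,"z": -0.0011,"ax": 0,"ay": 0,"az": 0},{"gripper": 1,"x": 0,"y": -0.0117,"z": 0,"ax": 0,"ay": 0,"az": 0},{"gripper": 1,"x": 0,"y": -0.0116,"z": 0.001,"ax": 0,"ay": 0,"az": 0},{"gripper": 1,"x": 0,"y": -0.0115,"z": 0.0021,"ax": 0,"ay": 0,"az": 0},{"gripper": 1,"x": 0,"y": -0.0113,"z": 0.0031,"ax": 0,"ay": 0,"az": 0},{"gripper": 1,"x": 0,"y": -0.0109,"z": 0.0041,"ax": 0,"ay": 0,"az": 0},{"gripper": 1,"x": 0,"y": -0.0105,"z": 0.0051,"ax": 0,"ay": 0,"az": 0},{"gripper": 1,"x": 0,"y": -0.01,"z": 0.006,"ax": 0,"ay": 0,"az": 0},{"gripper": 1,"x": 0,"y": -0.0094,"z": 0.0069,"ax": 0,"ay": 0,"az": 0}]}}

```text
time_s: 37.42
position: [496.9, 241.6, 222.6]
tool_rot: [2.109, 2.327, 0.004]
force: [2.3, -0.3, 2.4]
finger_gap: 15.1
finger_force: 32.4
```

Call:
{"method": "step_arm", "body": {"steps": [{"gripper": 1,"x": 0,"y": -0.0088,"z": 0.0077,"ax": 0,"ay": 0,"az": 0},{"gripper": 1,"x": 0,"y": -0.0081,"z": 0.0084,"ax": 0,"ay": 0,"az": 0},{"gripper": 1,"x": 0,"y": -0.0073,"z": 0.0091,"ax": 0,"ay": 0,"az": 0},{"gripper": 1,"x": 0,"y": -0.0064,"z": 0.0097,"ax": 0,"ay": 0,"az": 0},{"gripper": 1,"x": 0,"y": -0.0055,"z": 0.0103,"ax": 0,"ay": 0,"az": 0},{"gripper": 1,"x": 0,"y": 0,"z": 0,"ax": 0,"ay": 0,"az": 0}]}}

```text
time_s: 38.17
position: [461.1, 238.2, 176.6]
tool_rot: [2.11, 2.327, 0.002]
force: [4.0, 0.5, -4.2]
finger_gap: 14.8
finger_force: 32.2
```

```bash
python3 - <<'E'
from h import *
st(); print((Rz(YAW).T@(bot.sense()['position']-RK)).round(1))
E
```

```text
38.17 [461.1 238.2 176.6] ty [0.995 0.098 0.001] tz [ 0.001  0.001 -1.   ] F [ 4.   0.5 -4.2] gap 14.8 ff 32.2 q [-0.78  0.54  0.37  1.95 -0.29  0.7  -0.14]
[-22.5  -8.6 176.6]
```

Call:
{"method": "step_arm", "body": {"steps": [{"gripper": 1,"x": 0,"y": -0.0046,"z": 0.0107,"ax": 0,"ay": 0,"az": 0},{"gripper": 1,"x": 0,"y": -0.0036,"z": 0.0111,"ax": 0,"ay": 0,"az": 0},{"gripper": 1,"x": 0,"y": -0.0026,"z": 0.0114,"ax": 0,"ay": 0,"az": 0},{"gripper": 1,"x": 0,"y": -0.0016,"z": 0.01,"ax": 0,"ay": 0,"az": 0},{"gripper": 1,"x": 0,"y": -0.0005,"z": 0.008,"ax": 0,"ay": 0,"az": 0},{"gripper": 1,"x": 0,"y": 0,"z": 0,"ax": 0,"ay": 0,"az": 0},{"gripper": 1,"x": 0,"y": 0,"z": 0,"ax": 0,"ay": 0,"az": 0}]}}

```text
time_s: 39.05
position: [448.8, 237.0, 126.3]
tool_rot: [2.11, 2.327, 0.003]
force: [2.1, 0.1, -2.6]
finger_gap: 14.7
finger_force: 34.6
```

```bash
python3 - <<'E'
from h import *
st(); print((Rz(YAW).T@(bot.sense()['position']-RK)).round(1))
E
```

```text
39.05 [448.8 237.  126.3] ty [0.995 0.098 0.002] tz [ 0.002  0.001 -1.   ] F [ 2.1  0.1 -2.6] gap 14.7 ff 34.6 q [-0.76  0.61  0.32  2.02 -0.34  0.56 -0.1 ]
[-34.8  -8.7 126.3]
```

Call:
{"method": "step_arm", "body": {"steps": [{"gripper": 1,"x": 0,"y": 0,"z": 0.002,"ax": 0,"ay": 0,"az": 0},{"gripper": 1,"x": 0,"y": 0,"z": 0.002,"ax": 0,"ay": 0,"az": 0},{"gripper": 1,"x": 0,"y": 0,"z": 0,"ax": 0,"ay": 0,"az": 0},{"gripper": 1,"x": 0,"y": 0,"z": 0,"ax": 0,"ay": 0,"az": 0}]}}

```text
time_s: 39.55
position: [448.7, 237.0, 122.6]
tool_rot: [2.11, 2.327, 0.003]
force: [-0.5, -2.0, 2.0]
finger_gap: 14.8
finger_force: 35.2
```

Call:
{"method": "step_arm", "body": {"steps": [{"gripper": 1,"x": 0,"y": 0,"z": 0.002,"ax": 0,"ay": 0,"az": 0},{"gripper": 1,"x": 0,"y": 0,"z": 0,"ax": 0,"ay": 0,"az": 0},{"gripper": 1,"x": 0,"y": 0,"z": 0,"ax": 0,"ay": 0,"az": 0}]}}

```text
time_s: 39.92
position: [448.7, 236.9, 120.4]
tool_rot: [2.11, 2.327, 0.003]
force: [-0.2, -3.4, 1.0]
finger_gap: 14.3
finger_force: 35.1
```

Call:
{"method": "step_arm", "body": {"steps": [{"gripper": 1,"x": 0,"y": 0,"z": 0.002,"ax": 0,"ay": 0,"az": 0},{"gripper": 1,"x": 0,"y": 0,"z": 0,"ax": 0,"ay": 0,"az": 0},{"gripper": 1,"x": 0,"y": 0,"z": 0,"ax": 0,"ay": 0,"az": 0}]}}

```text
time_s: 40.3
position: [448.6, 237.0, 118.3]
tool_rot: [2.11, 2.327, 0.003]
force: [-2.4, -2.2, 0.2]
finger_gap: 14.5
finger_force: 35.2
```

```bash
python3 - <<'E'
from h import *
st(); c=cap('wrist'); pickle.dump(c,open('w10.pkl','wb')); t=cap('top'); s=cap('scene'); pickle.dump((t,s),open('ts.pkl','wb'))
def ends(c):
    hsv=cv2.cvtColor(c['pixels'],cv2.COLOR_BGR2HSV); m=cv2.inRange(hsv,(6,170,90),(16,255,255)); 
    return m
# orange crossbar expected positions for angles
for n,q in (('top',t),('scene',s)):
    m=ends(q); ys,xs=np.nonzero(m); print(n,len(xs))
    for y in (150,120,-90,-140):
        for z in (128,134,140,146):
            a=(z-134)/130; P=rack(95-130*np.cos(a),y,z); u,v=proj(q,P); ui=int(round(u)); col=np.nonzero(m[:,ui])[0]; col=col[abs(col-v)<8]
            print(y,z,round(u),round(v,1),'obs',col.mean().round(1) if len(col) else None,len(col),end=' | ')
        print()
E
```

```text
40.3 [448.6 237.  118.3] ty [0.995 0.098 0.002] tz [ 0.001  0.001 -1.   ] F [-2.4 -2.2  0.2] gap 14.5 ff 35.2 q [-0.75  0.62  0.31  2.02 -0.35  0.55 -0.1 ]
top 314
150 128 155 230.4 obs None 0 | 150 134 154 230.5 obs None 0 | 150 140 154 230.6 obs None 0 | 150 146 153 230.5 obs None 0 | 
120 128 165 229.5 obs None 0 | 120 134 165 229.6 obs None 0 | 120 140 164 229.6 obs None 0 | 120 146 163 229.5 obs None 0 | 
-90 128 236 222.7 obs 223.0 3 | -90 134 236 222.8 obs 223.0 3 | -90 140 236 222.8 obs 223.0 3 | -90 146 235 222.7 obs 223.0 3 | 
-140 128 253 221.1 obs 221.0 3 | -140 134 253 221.2 obs 221.0 3 | -140 140 253 221.2 obs 221.0 3 | -140 146 252 221.1 obs 221.0 3 | 
scene 506
150 128 435 113.2 obs 111.0 3 | 150 134 435 112.0 obs 111.0 3 | 150 140 436 110.8 obs 111.0 3 | 150 146 436 109.7 obs 111.0 3 | 
120 128 428 116.8 obs 115.0 3 | 120 134 428 115.6 obs 115.0 3 | 120 140 428 114.5 obs 115.0 3 | 120 146 429 113.4 obs 114.0 3 | 
-90 128 375 143.2 obs 141.5 4 | -90 134 375 142.0 obs 141.5 4 | -90 140 375 140.9 obs 141.5 4 | -90 146 375 139.9 obs 141.5 4 | 
-140 128 362 149.7 obs 148.5 4 | -140 134 362 148.6 obs 148.5 4 | -140 140 362 147.5 obs 148.5 4 | -140 146 362 146.4 obs 148.5 4 |
```

Call:
{"method": "step_arm", "body": {"steps": [{"gripper": 0.5,"x": 0,"y": 0,"z": 0,"ax": 0,"ay": 0,"az": 0},{"gripper": 0.5,"x": 0,"y": 0,"z": 0,"ax": 0,"ay": 0,"az": 0},{"gripper": 0.5,"x": 0,"y": 0,"z": 0,"ax": 0,"ay": 0,"az": 0},{"gripper": 0.5,"x": 0,"y": 0,"z": -0.02,"ax": 0,"ay": 0,"az": 0},{"gripper": 0.5,"x": 0,"y": 0,"z": -0.032,"ax": 0,"ay": 0,"az": 0},{"gripper": 1,"x": 0,"y": 0,"z": 0,"ax": 0,"ay": 0,"az": 0},{"gripper": 1,"x": 0,"y": 0,"z": 0,"ax": 0,"ay": 0,"az": 0},{"gripper": 1,"x": 0,"y": 0,"z": 0,"ax": 0,"ay": 0,"az": 0},{"gripper": 1,"x": 0,"y": 0,"z": 0,"ax": 0,"ay": 0,"az": 0}]}}

```text
time_s: 41.58
position: [448.7, 236.9, 170.0]
tool_rot: [2.11, 2.327, 0.003]
force: [0.5, 0.3, -0.7]
finger_gap: -0.1
finger_force: 0.0
```

Call:
{"method": "step_arm", "body": {"steps": [{"gripper": 1,"x": 0,"y": 0,"z": 0.012,"ax": 0,"ay": 0,"az": 0},{"gripper": 1,"x": 0,"y": 0,"z": 0.005,"ax": 0,"ay": 0,"az": 0},{"gripper": 1,"x": 0,"y": 0,"z": 0.005,"ax": 0,"ay": 0,"az": 0},{"gripper": 1,"x": 0,"y": 0,"z": 0.003,"ax": 0,"ay": 0,"az": 0},{"gripper": 1,"x": 0,"y": 0,"z": 0,"ax": 0,"ay": 0,"az": 0}]}}

```text
time_s: 42.2
position: [449.1, 237.1, 145.5]
tool_rot: [2.109, 2.327, 0.004]
force: [0.3, 0.9, 0.7]
finger_gap: -0.3
finger_force: 0.0
```

Call:
{"method": "step_arm", "body": {"steps": [{"gripper": 1,"x": 0,"y": 0,"z": 0.002,"ax": 0,"ay": 0,"az": 0},{"gripper": 1,"x": 0,"y": 0,"z": 0.002,"ax": 0,"ay": 0,"az": 0},{"gripper": 1,"x": 0,"y": 0,"z": 0,"ax": 0,"ay": 0,"az": 0},{"gripper": 1,"x": 0,"y": 0,"z": 0,"ax": 0,"ay": 0,"az": 0}]}}

```text
time_s: 42.7
position: [449.3, 237.3, 142.0]
tool_rot: [2.109, 2.327, 0.006]
force: [-1.2, -0.5, 4.1]
finger_gap: 0.2
finger_force: 2.3
```

Call:
{"method": "step_arm", "body": {"steps": [{"gripper": 1,"x": 0,"y": 0,"z": 0.002,"ax": 0,"ay": 0,"az": 0},{"gripper": 1,"x": 0,"y": 0,"z": 0,"ax": 0,"ay": 0,"az": 0},{"gripper": 1,"x": 0,"y": 0,"z": 0,"ax": 0,"ay": 0,"az": 0}]}}

```text
time_s: 43.08
position: [449.4, 237.3, 141.6]
tool_rot: [2.11, 2.327, 0.007]
force: [-4.3, -1.8, 22.0]
finger_gap: 0.2
finger_force: 10.9
```

Firm contact (22 N) at z = 142 mm, which is the closed sleeve's top, so the bar rests in its catches. I'll retreat and take a last look.

Call:
{"method": "step_arm", "body": {"steps": [{"gripper": 1,"x": 0,"y": 0,"z": -0.02,"ax": 0,"ay": 0,"az": 0},{"gripper": 1,"x": 0,"y": 0,"z": -0.06,"ax": 0,"ay": 0,"az": 0},{"gripper": 1,"x": 0,"y": -0.02,"z": -0.06,"ax": 0,"ay": 0,"az": 0},{"gripper": 1,"x": 0.02,"y": -0.04,"z": -0.05,"ax": 0,"ay": 0,"az": 0},{"gripper": 1,"x": 0,"y": 0,"z": 0,"ax": 0,"ay": 0,"az": 0},{"gripper": 1,"x": 0,"y": 0,"z": 0,"ax": 0,"ay": 0,"az": 0}]}}

```text
time_s: 43.82
position: [390.0, 249.6, 324.9]
tool_rot: [2.109, 2.327, 0.004]
force: [0.2, -0.0, -0.2]
finger_gap: -0.0
finger_force: 0.0
```

```bash
python3 - <<'E'
from h import *
st(); c=cap('wrist'); s=cap('scene')
a=cv2.resize(c['pixels'][20:350,120:520],(400,330)); b=cv2.resize(s['pixels'][85:195,330:480],(400,293),interpolation=cv2.INTER_CUBIC)
im=np.zeros((330,800,3),np.uint8); im[:,:400]=a; im[:293,400:]=b; cv2.imwrite('pics/fin.png',im)
tabs(c); print('top');masks(cap('top'))
E
```

```text
43.83 [390.  249.6 324.9] ty [0.995 0.098 0.003] tz [ 0.003  0.001 -1.   ] F [ 0.2 -0.  -0.2] gap -0.0 ff 0.0 q [-1.    0.27  0.47  1.89 -0.14  1.01 -0.36]
red x 53.5 67.4 y -147.8 -116.8 cx 60.4
yellow x 52.7 62.5 y -67.7 -37.9 cx 57.6
yellow x -63.0 -51.9 y -70.8 -38.2 cx -57.5
green x 53.6 61.0 y 12.6 39.7 cx 57.3
green x -61.7 -54.7 y 11.0 39.2 cx -58.2
blue x 52.2 66.0 y 92.1 120.4 cx 59.1
blue x -63.2 -54.7 y 90.5 120.8 cx -59.0
top
red (40, 392, 27, 8) [-52. 692.]
red (377, 263, 38, 30) [ 293. -315.]
red (248, 193, 7, 27) [505. 113.]
red (603, 148, 37, 42) [ 617. -987.]
red (298, 124, 39, 21) [720. -83.]
green (194, 198, 7, 27) [490. 274.]
blue (168, 201, 7, 27) [481. 351.]
blue (433, 176, 64, 47) [ 526. -521.]
```

View pics/fin.png

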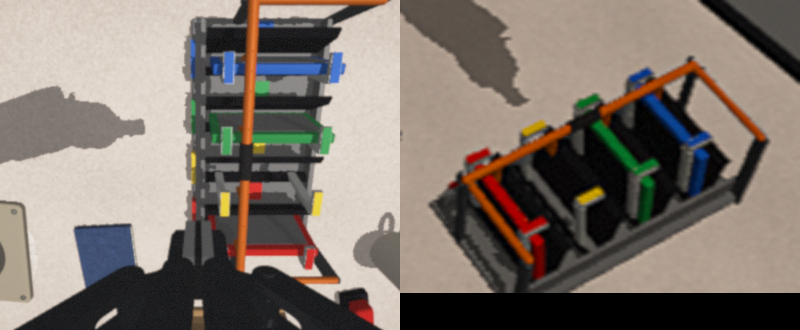

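The picture shows the bar down across the rack (crossbar (245,150) left, (580,120) right). Blue, green and red stand under their hooks, and mug and stapler are unmoved.

```bash
python3 -c "
from workcell import bot
print(bot.job_done())"
```

```text
the job is handed in; nothing more can be done
None
```

I handed the job in at about 44 s of the 210 s limit: red, green and blue are seated under their hooks (yellow was absent), the bar is closed in its catches, and the mug and stapler were never touched; no verdict came back.

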